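Stage an artificial leg for assembly

TASK

Stage the leg for assembly: put the square plate centred on the square block on top of the socket, sides lined up and its pyramid up, and sit the tube clamp down over that pyramid, slit end up. Stand the longer of the two tubes, receiver head down, over the pyramid on the foot, and set the dish of screws in the middle of the rubber mat between foot and socket. Leave the shorter tube standing where it is.

Things in the scene. Friction and masses are not known exactly. Their poses are not given: they have to be found in the camera images.
- foot: Target, fixed (sizes in mm). Artificial foot: two bent black spring leaves, 236 long, 64 wide; aluminium ankle block 52 x 48, flat top 92 above the bench; on it a steel pyramid (post 16 square, 12 tall, plus a 5 tall tapered crown; tip 109 above the bench). Origin on the bench straight below the post; x points to the toes (168 ahead, away from the robot; heel 68 behind); z up.
- socket: Target, fixed. Beige leg socket with a black end cap, standing mouth down, 138 mm in diameter at the bench, narrowing to 76 near the top; on top a square aluminium block 56 x 56 x 14 mm with four dark screw holes, its flat top 186 mm above the bench. Origin on the bench on the axis; x and y along the sides of the block; z up.
- mat: Target, fixed (sizes in mm). Black rubber mat 110 (x) x 100 (y) x 3 thick, lying between foot and socket. Origin at the centre of its underside.
- plate: Loose, 0.14 kg, sizes in mm. Square steel plate 50 x 50 x 10 with four dark holes; in its middle a steel pyramid: post 16 square (sides parallel to the plate's), 12 tall, plus a 5 tall tapered crown, tip 27 above the underside. The post can be pinched from above. Origin at the centre of the underside; x and y along the sides; z up.
- clamp: Loose, 0.16 kg, sizes in mm. Tube clamp: upright aluminium cylinder, 40 diameter, 50 tall. Below, a round cup 30 wide and 19 deep, open downward, goes over a pyramid, its rim resting on the flat around it. Above, an open 31 bore with a dark slit and two ears out to 31 from the axis at +x (24 wide, 27 to 49 up; a screw head reaches y +16). Pinch across y. Origin: centre of the underside; z up.
- tube_long: Loose, 0.26 kg, sizes in mm. The longer tube, standing: aluminium tube 31 in diameter on a steel receiver head 40 in diameter and 26 tall, 170 tall in all. Under the head a round cup 30 wide and 19 deep, open downward, goes over a pyramid, its rim resting on the flat around it. Grip it in its upper 60, to leave room for the gripper. Origin: centre of the underside; z up along the tube.
- tube_short: Loose, 0.17 kg, to be left alone (sizes in mm). Shorter tube of the same kind, standing, 115 tall in all. Origin at the centre of the underside; z up along the tube.
- dish: Loose, 0.11 kg, sizes in mm. Small round steel dish with straight walls, 58 in outer diameter, 26 tall, wall 3, with a few dark screws lying in it, fast to its floor. Origin at the centre of the underside; z up.
There are look-alikes about, which are no part of the job. Leave any orange or pink look-alike of the tube_long alone.

How it is judged:
By the outcome, as a careful person would: the job done as asked, in the order asked, and still so for the second after the job is handed in, with the robot touching nothing.
It also fails if it takes over 125 s, if anything falls off the work surface, if the arm or the gripper's body presses on something with over 40 N, if the wrist force passes 120 N, or if a joint passes its speed limit or range.

ROBOT

A 7-joint arm with a two-finger parallel gripper is mounted at the origin on the work surface. World frame = base frame: x ahead of the robot, y to its left, z up, the work surface at z = 0. Lengths are in mm, angles in rad, forces in N, time in s.
With the tool pointing down it reaches from about 400 to 925 mm from the base axis. Payload 4.1 kg.
Tool frame: the origin (TCP) lies on the centre line of the jaws, within the pads' length; the fingertips stand 14 mm ahead of it and the grasp point (between the pads) lies 5 mm behind it; z points along the fingers, y is the direction in which the jaws open and shut (so a half turn about z gives the same grasp; the last joint's range is limited). The gripper opens to 85 mm and grips with 20 to 120 N. Pads are 22 mm wide; open, the fingers measure 114 mm over their backs; the gripper's body (76 mm by 85 mm) begins 54 mm behind the grasp point. The pads swing forward as they close: fully open they stand 13 mm farther back than shut.
Start: joints at [1.205, 0.398, 0.045, 1.537, -0.019, 1.207, -0.051], TCP at [171.406, -627.026, 245.347] pointing down, gripper open.
Joint ranges: [-2.82, 2.82], [-0.49, 2.23], [-1.37, 1.46], [0, 2.46], [-1.36, 4.5], [0.23, 2], [-2.94, 2.94]. Speed limits (rad/s): [2.57, 2.57, 3.14, 3.14, 3.14, 3.14, 3.14].

INTERFACE

Orientations are given as a 3x3 rotation matrix whose columns are the frame's x, y, z axes.
In Python, from bench import sense, viewer, bot gives the robot as it stands.
- The arm moves only by the tool send_rows, never from a script. Its arguments are lists of equal length, an entry for each row: "offset": the shift along the tool's x, y, z in cm, a list of three; "yaw": the turn about the tool's z in rad. In form: {"offset": [[tx, ty, tz], ...], "yaw": [yaw, ...]}. A call has 1 to 10 rows; each row shifts and turns the commanded pose from where the row before left it, along the tool's axes as they then stand; what a row does not reach is not made up. A row lasts 1/12 s, in which the tool goes at most 41.7 mm and 7.16 degrees, less where a joint would pass 70% of its speed; a pose out of reach is approached as far as the arm can. A call with a gripper value outside its range is refused whole. "fingers" is the opening, from 0 (shut) to 1 (fully open), set as the call begins (left out, the last holds). The fingers move at their own pace and stop on an object; "newtons" is the grip in N (left out, the last holds). Time passes only in rows, so rows that do not move let the fingers close. It gives the time, the measured TCP pose, the force and the opening at its end, in the units of the state.
- sense(): the state, without advancing time (a new reading comes with each control period).
- viewer.grab_frame(name): name is "side" or "top" or "wrist"; returns (picture, depth): 420x560x3 uint8, red, green, blue; 420x560 float32, mm along the optical axis (not along the pixel's ray), 0 where there is no reading.
- viewer.camera_info(name): a dict with "fx", "fy", "cx", "cy" (pixels), "R" (3x3) and "t" (3): a world point X has camera coordinates R X + t. Camera axes: x right, y down, z forward; pixel columns grow to the right and rows downward; lengths in mm; the calibration is good to about 2 mm. A picture is of the moment at which its call begins: read the wrist's pose just before it. camera_info takes no time and is no camera call; for the wrist camera it gives the pose at the moment of the call.
- bot.close_job(): hands the job in, once; it reports no verdict.
The state is a dict: "time": time; "joint_pos": joint angles; "joint_vel": joint speeds; "tau": joint torques, N m; "eef_pos": TCP position; "eef_rot": TCP orientation; "force": force on the tool from outside, world axes, zero at the start; "torque": the same for the moment, N m; "width": opening from 0.0 (shut) to 1.0 (fully open).
Only numpy, scipy, OpenCV 4.12 (cv2) and the standard library are available. Lean on these libraries where they do the work, as an engineer would, in place of code of your own. Each camera call takes 0.05 s, during which the arm holds its last target.

## Working session

There is one attempt and no reset: what is moved stays moved. The work goes in short steps, Python scripts to look and compute and a tool call to move; the robot and the scene stay as the last step left them, time stands still between calls to the robot, and variables do not carry over. Pictures are saved under pics/ and viewed, and the job is handed in when it is done.

Besides the shell and the picture viewer there is one more tool, called as name(argument=value, ...), one argument or row to a line, values as JSON. send_rows: Moves the arm, as the interface text tells. Its arguments: {"type":"object","properties":{"offset":{"type":"array","items":{"type":"array","items":{"type":"number"}}},"yaw":{"type":"array","items":{"type":"number"}},"fingers":{"type":"number"},"newtons":{"type":"number"}},"required":["offset","yaw"]}

```bash
ls; mkdir -p pics; python3 - <<'E'
from bench import sense, viewer, bot
import cv2,numpy as np
s=sense();print(s['time'],s['eef_pos'],np.round(s['eef_rot'],3).tolist(),s['width'],s['force'])
for n in ['side','top','wrist']:
    p,d=viewer.grab_frame(n);cv2.imwrite(f'pics/a_{n}.png',p[:,:,::-1]);np.savez(f'a_{n}.npz',p=p,d=d,**{k:v for k,v in viewer.camera_info(n).items()})
    print(n,viewer.camera_info(n))
E
```

```text
pics
0.0 [ 171.23074273 -626.42393921  244.27312583] [[0.965, 0.264, -0.001], [0.264, -0.965, 0.002], [-0.0, -0.002, -1.0]] 1.0056273865801981 [-0.07681385 -0.50406511 -0.14064274]
side {'fx': 524.3476781650533, 'fy': 524.3476781650533, 'cx': 283.854049761197, 'cy': 207.19487567976714, 'R': array([[-0.99681359, -0.07903257,  0.0107946 ],
       [-0.06276322,  0.6935973 , -0.71762355],
       [ 0.04922853, -0.71601441, -0.69634755]]), 't': array([ 480.72426783,   34.30890714, 1126.49640533])}
top {'fx': 465.8254349251219, 'fy': 465.8254349251219, 'cx': 276.21604913029273, 'cy': 210.26641181997616, 'R': array([[ 0.02469331, -0.99936933,  0.02551823],
       [-0.98954783, -0.02806241, -0.14144822],
       [ 0.14207512, -0.02175869, -0.9896167 ]]), 't': array([   3.79689817,  476.36477207, 1170.20350896])}
wrist {'fx': 295.0770645452379, 'fy': 295.0770645452379, 'cx': 279.0129208833859, 'cy': 210.19621910692942, 'R': array([[ 0.26316165, -0.96474642, -0.00320692],
       [-0.93064429, -0.25473259,  0.26270233],
       [-0.25425804, -0.06614868, -0.9648716 ]]), 't': array([-647.72380637,  -34.47289296,  379.82932272])}
```

View pics/a_top.png

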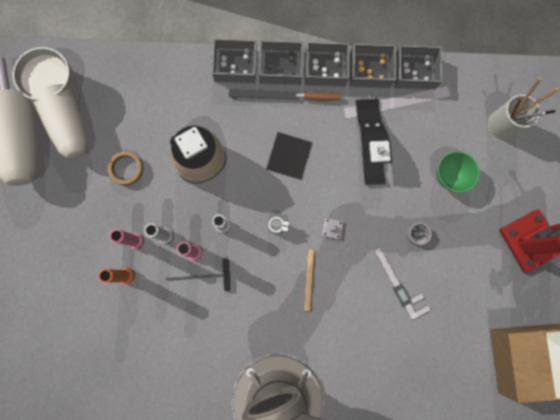

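View pics/a_side.png

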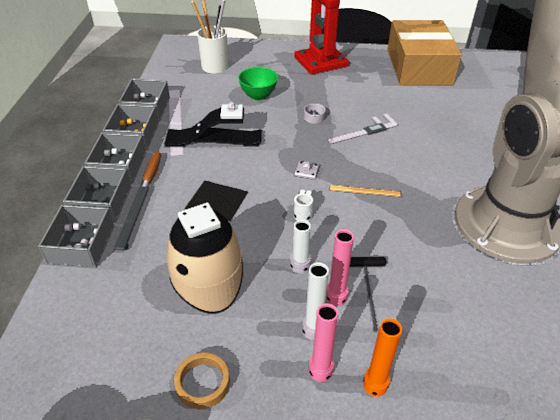

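View pics/a_wrist.png

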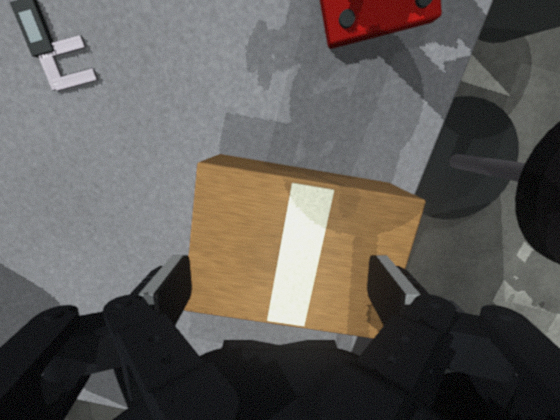

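```bash
cat > h.py <<'E'
import numpy as np,cv2
def load(n):
    z=np.load(n+'.npz');return {k:z[k] for k in z}
def world(c,u,v,z=None,d=None):
    u=np.asarray(u,float);v=np.asarray(v,float)
    r=np.stack([(u-c['cx'])/c['fx'],(v-c['cy'])/c['fy'],np.ones_like(u)],-1)
    R=c['R'];t=c['t']
    if d is not None: return (r*np.asarray(d)[...,None]-t)@R
    o=-R.T@t; w=r@R
    return o+w*((z-o[2])/w[...,2])[...,None]
def cloud(c):
    v,u=np.mgrid[0:420,0:560]
    return world(c,u,v,d=c['d'])
def proj(c,X):
    q=np.asarray(X,float)@c['R'].T+c['t'];return np.stack([q[...,0]/q[...,2]*c['fx']+c['cx'],q[...,1]/q[...,2]*c['fy']+c['cy']],-1)
def grab(n,name):
    from bench import viewer
    i=viewer.camera_info(n);p,d=viewer.grab_frame(n)
    cv2.imwrite(f'pics/{name}.png',p[:,:,::-1]);np.savez(name+'.npz',p=p,d=d,**i);return load(name)
def crop(n,x0,y0,x1,y1,s):
    p=cv2.imread(f'pics/{n}.png')[y0:y1,x0:x1];cv2.imwrite(f'pics/{n}_c{x0}_{y0}.png',cv2.resize(p,None,fx=s,fy=s,interpolation=cv2.INTER_CUBIC))
E
python3 - <<'E'
from h import *
crop('a_top',90,200,290,300,4)
crop('a_top',260,90,460,250,4)
crop('a_side',270,150,420,400,2.4)
for n in ['a_top','a_side']:
    c=load(n);W=cloud(c)
    for (nm,u,v) in dict(a_top=[('foot',381,152),('sock',191,143),('mat',290,155),('plate',333,229),('clamp',276,225),('short',219,220),('long',153,230),('dish',420,236),('box',530,360),('bench',440,330)],a_side=[('sock',200,218),('mat',225,195),('long',318,272),('foot',232,112)])[n]:
        print(n,nm,np.round(W[v,u],1))
E
```

```text
a_top foot [ 619.7 -239.2  105. ]
a_top sock [604.2 218.8 186.5]
a_top mat [631.7 -17.6   5.1]
a_top plate [ 432.6 -132.7   23.4]
a_top clamp [438.8  15.8  25.2]
a_top short [438.  155.5 106.4]
a_top long [404.  297.9 165.5]
a_top dish [ 420.9 -361.9   18.8]
a_top box [ 126.1 -590.7  101.1]
a_top bench [ 180.  -416.6   -2.6]
a_side sock [605.8 223.  185.5]
a_side mat [617.5 -31.6   1.5]
a_side long [406.8 303.2 165. ]
a_side foot [ 626.1 -228.1   90.7]
```

View pics/a_top_c90_200.png

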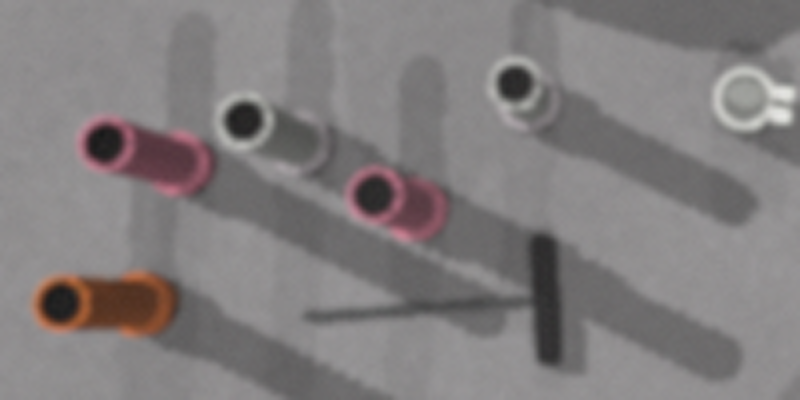

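View pics/a_top_c260_90.png

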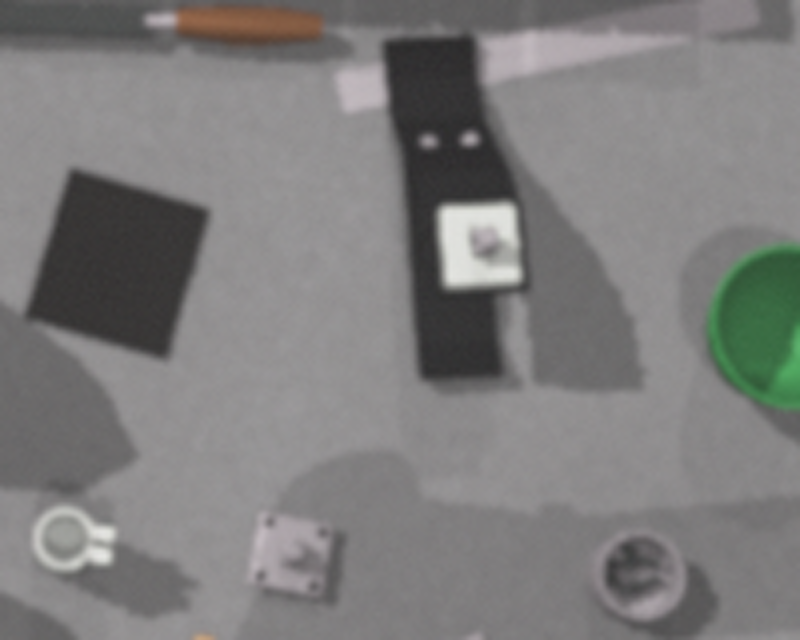

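View pics/a_side_c270_150.png

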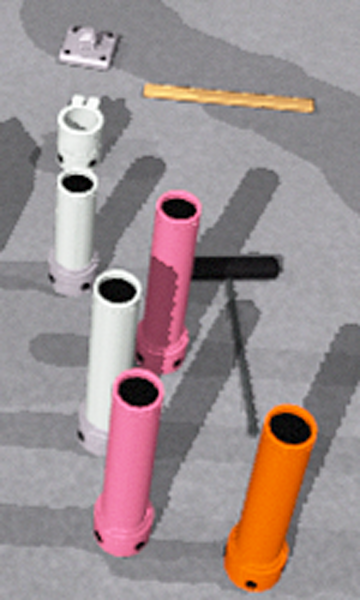

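```bash
cat > m.py <<'E'
from h import *
for n in ['a_top','a_side']:
    c=load(n);p=c['p'].astype(int);W=cloud(c);hsv=cv2.cvtColor(c['p'],cv2.COLOR_RGB2HSV)
    H,S,V=[hsv[...,i].astype(int) for i in range(3)]
    print(n)
    def rep(nm,mask,z,mn=30):
        k,l,st,ce=cv2.connectedComponentsWithStats(mask.astype(np.uint8))
        for i in range(1,k):
            if st[i,4]<mn: continue
            cn,_=cv2.findContours((l==i).astype(np.uint8),cv2.RETR_EXTERNAL,cv2.CHAIN_APPROX_NONE)
            pts=cn[0][:,0,:].astype(float); q=world(c,pts[:,0],pts[:,1],z=z)[:,:2].astype(np.float32)
            r=cv2.minAreaRect(q);e=cv2.fitEllipse(q) if len(q)>5 else None
            print(nm,st[i].tolist(),'rect',np.round(r[0],1),np.round(r[1],1),round(r[2],1),'ell',np.round(e[0],1),np.round(e[1],1))
    Z=W[...,2];X=W[...,0];Y=W[...,1]
    box=lambda x0,x1,y0,y1:(X>x0)&(X<x1)&(Y>y0)&(Y<y1)
    rep('block',(V>150)&(S<60)&(Z>170)&box(550,660,160,280),186)
    rep('ankle',(V>150)&(S<60)&(Z>80)&box(540,700,-320,-180),92)
    rep('mat',(V<80)&box(530,720,-110,80)&(Z<20),3)
    rep('plate',(Z>5)&box(380,480,-200,-80)&(V>110),10)
    rep('clamp',(Z>40)&box(380,500,-40,60),50)
    rep('dish',(Z>17)&box(380,480,-420,-320),26)
    rep('short',(Z>105)&(Z<130)&(S<40)&box(380,500,110,200),115)
    rep('long',(Z>160)&(S<50)&box(360,460,260,340),170)
    col=(S>90)&(V>60)
    rep('tubes',(Z>150)&col&box(200,480,150,480),170,20)
    rep('tall>60',(Z>60)&box(250,480,100,480),170,20)
E
python3 m.py
```

```text
a_top
block [175, 127, 31, 31, 556] rect [606.8 220.8] [55.4 55.7] 32.6 ell [606.8 220.9] [61.8 63.4]
ankle [370, 141, 20, 21, 354] rect [ 626.3 -238.8] [50.6 48.9] 6.6 ell [ 626.3 -238.4] [53.4 57.3]
mat [267, 133, 44, 46, 1344] rect [630.7 -15. ] [ 95.9 106.1] 74.6 ell [630.8 -14.6] [109.6 122.1]
plate [322, 218, 22, 21, 338] rect [ 435.7 -133.1] [49.7 49.4] 80.2 ell [ 436.  -132.8] [54.8 55.8]
clamp [269, 217, 20, 16, 131] rect [437.5  10. ] [38.3 48.3] 1.5 ell [437.   11.4] [37.4 50. ]
dish [408, 223, 24, 22, 119] rect [ 426.  -358.6] [57.7 57.2] 64.5 ell [ 426.3 -358.4] [55.3 58.2]
short [213, 215, 13, 13, 136] rect [434.7 154.5] [29.1 28.7] 2.3 ell [434.8 154.8] [28.8 30.3]
long [144, 224, 15, 14, 160] rect [403.5 300.2] [30.9 29.8] 47.8 ell [403.2 300.3] [29.2 31.4]
tubes [117, 231, 9, 12, 55] rect [387.  366.7] [17.4 24.5] 88.5 ell [387.5 369.9] [21.3 24.9]
tubes [99, 269, 17, 14, 134] rect [299.4 392.3] [28.6 35.5] 1.4 ell [299.4 393.1] [29.2 35.5]
tall>60 [213, 215, 14, 15, 165] rect [426.  147.7] [34.2 27.2] 46.8 ell [426.1 147.7] [27.5 35.2]
tall>60 [144, 224, 24, 17, 282
[... 1127 characters left out ...]
] [30.1 36.2]
tubes [334, 230, 20, 22, 243] rect [367.8 237.2] [47.7 29.4] 84.0 ell [367.8 236.2] [30.1 46.7]
tubes [317, 304, 21, 26, 291] rect [391.4 386.8] [28.9 42.8] 1.9 ell [391.9 386.2] [29.7 42.2]
tubes [378, 319, 24, 26, 320] rect [304.  403.8] [42.9 30. ] 71.9 ell [303.9 403.5] [30.7 41.9]
tall>60 [293, 220, 17, 32, 477] rect [437.6 232. ] [26.8 69.6] 2.6 ell [437.5 231.2] [28.5 74.4]
tall>60 [330, 230, 24, 56, 936] rect [371.7 271.1] [116.  30.] 84.0 ell [371.1 267.5] [ 30.2 131.4]
tall>60 [306, 263, 32, 98, 2025] rect [399.9 372.9] [ 44.8 168.1] 2.8 ell [401.3 372.8] [ 39.3 173.5]
tall>60 [370, 319, 32, 57, 1169] rect [310.9 427.8] [92.9 30. ] 73.9 ell [310.5 425.9] [ 30.3 103.6]
```

```bash
cat >> h.py <<'E'
def plan(pos,psi,n,start=None,spsi=None,nyaw=None):
    """world pos target mm, psi deg of tool x; tool vertical. prints rows"""
    from bench import sense
    s=sense();R=s['eef_rot']
    p=np.array(s['eef_pos'] if start is None else start,float);a=np.degrees(np.arctan2(R[1,0],R[0,0])) if spsi is None else spsi
    print('from',np.round(p,1),round(a,2),'tilt',np.round(R[:,2],4))
    da=(psi-a+180)%360-180; nyaw=nyaw or n
    off=[];yw=[]
    for k in range(n):
        d=(np.array(pos)-p)/(n-k); r=np.radians(a)
        o=[round(float(x),2) for x in (d[0]*np.cos(r)+d[1]*np.sin(r))/10*np.array([1]).tolist()] if 0 else [round((d[0]*np.cos(r)+d[1]*np.sin(r))/10,2),round((d[0]*np.sin(r)-d[1]*np.cos(r))/10,2),round(-d[2]/10,2)]
        y=round(-np.radians(da)/nyaw,3) if k<nyaw else 0.0
        p=p+10*np.array([o[0]*np.cos(r)+o[1]*np.sin(r),o[0]*np.sin(r)-o[1]*np.cos(r),-o[2]]); a-=np.degrees(y)
        off.append([float(q) for q in o]);yw.append(float(y))
    for i in range(0,n,10): print('{"offset":',off[i:i+10],',"yaw":',yw[i:i+10],'}')
    print('end',np.round(p,1),round(a,2))
E
python3 - <<'E'
from h import *
c=load('a_wrist');from bench import sense
s=sense();cam=-c['R'].T@c['t'];R=s['eef_rot'];print('cam in tool',R.T@(cam-s['eef_pos']),'axes',np.round((c['R']@R).T,3))
print(sense()['time'])
plan([425,-135,160],80.2,20,nyaw=12)
E
```

```text
cam in tool [  66.16789994   -0.7685141  -128.9415602 ] axes [[-0.001 -0.965 -0.263]
 [ 1.    -0.    -0.002]
 [ 0.002 -0.263  0.965]]
0.15
from [ 171.3 -626.6  244.5] 15.29 tilt [-5.0e-04  1.4e-03 -1.0e+00]
{"offset": [[1.87, -2.04, 0.42], [2.05, -1.85, 0.42], [2.22, -1.65, 0.42], [2.36, -1.43, 0.42], [2.49, -1.21, 0.42], [2.59, -0.97, 0.42], [2.67, -0.72, 0.42], [2.73, -0.47, 0.42], [2.76, -0.21, 0.42], [2.77, 0.05, 0.42]] ,"yaw": [-0.094, -0.094, -0.094, -0.094, -0.094, -0.094, -0.094, -0.094, -0.094, -0.094] }
{"offset": [[2.75, 0.31, 0.43], [2.71, 0.57, 0.42], [2.64, 0.82, 0.43], [2.64, 0.82, 0.42], [2.64, 0.82, 0.43], [2.64, 0.82, 0.42], [2.64, 0.82, 0.43], [2.64, 0.82, 0.42], [2.64, 0.82, 0.43], [2.64, 0.82, 0.42]] ,"yaw": [-0.094, -0.094, 0.0, 0.0, 0.0, 0.0, 0.0, 0.0, 0.0, 0.0] }
end [ 425. -135.  160.] 79.92
```

send_rows(
  offset=[
    [1.87, -2.04, 0.42],
    [2.05, -1.85, 0.42],
    [2.22, -1.65, 0.42],
    [2.36, -1.43, 0.42],
    [2.49, -1.21, 0.42],
    [2.59, -0.97, 0.42],
    [2.67, -0.72, 0.42],
    [2.73, -0.47, 0.42],
    [2.76, -0.21, 0.42],
    [2.77, 0.05, 0.42],
  ],
  yaw=[-0.094, -0.094, -0.094, -0.094, -0.094, -0.094, -0.094, -0.094, -0.094, -0.094],
  fingers=1,
  newtons=40,
)

```text
time: 0.98
eef_pos: [298.4, -379.8, 203.0]
eef_rot: [[0.352, 0.936, -0.0], [0.936, -0.352, 0.0], [-0.0, -0.0, -1.0]]
force: [0.4, -0.7, -0.4]
width: 0.994
```

send_rows(
  offset=[
    [2.75, 0.31, 0.43],
    [2.71, 0.57, 0.42],
    [2.64, 0.82, 0.43],
    [2.64, 0.82, 0.42],
    [2.64, 0.82, 0.43],
    [2.64, 0.82, 0.42],
    [2.64, 0.82, 0.43],
    [2.64, 0.82, 0.42],
    [2.64, 0.82, 0.43],
    [2.64, 0.82, 0.42],
  ],
  yaw=[-0.094, -0.094, 0, 0, 0, 0, 0, 0, 0, 0],
)

```text
time: 1.82
eef_pos: [425.3, -134.3, 160.6]
eef_rot: [[0.175, 0.985, -0.0], [0.985, -0.175, -0.0], [-0.0, -0.0, -1.0]]
force: [-0.4, -0.1, 0.2]
width: 0.997
```

```bash
python3 - <<'E'
from h import *
c=grab('wrist','b_wrist')
from bench import sense
s=sense();print(s['time'],s['eef_pos'],np.round(s['eef_rot'],3).tolist(),s['force'])
E
```

```text
1.8667 [ 427.84808904 -128.40159169  160.29471603] [[0.168, 0.986, 0.002], [0.986, -0.168, 0.004], [0.004, 0.001, -1.0]] [2.23721236 4.05706983 0.22310068]
```

View pics/b_wrist.png

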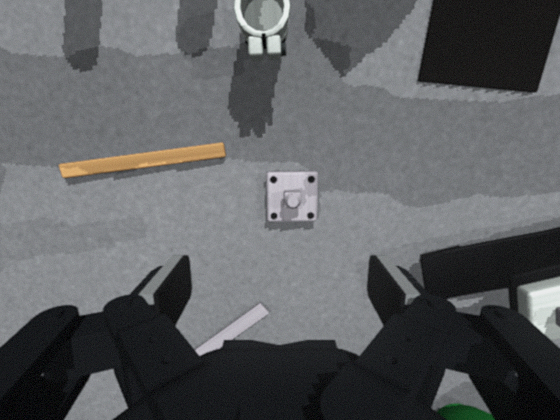

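```bash
cat > pl.py <<'E'
from h import *
import sys
from bench import sense
def plate(c,z0=0,near=None):
    W=cloud(c);Z=W[...,2]
    g=(Z>z0+5)&(np.hypot(W[...,0]-near[0],W[...,1]-near[1])<60)&(Z<z0+45)
    k,l,st,ce=cv2.connectedComponentsWithStats(g.astype(np.uint8));i=1+np.argmax(st[1:,4])
    cn,_=cv2.findContours((l==i).astype(np.uint8),cv2.RETR_EXTERNAL,cv2.CHAIN_APPROX_NONE);pts=cn[0][:,0,:].astype(float)
    q=world(c,pts[:,0],pts[:,1],z=z0+10)[:,:2].astype(np.float32);r=cv2.minAreaRect(q);print('plate rect',r)
    t=(Z>z0+24)&(l==i);v,u=np.nonzero(t);print('crown',len(u),W[t].mean(0) if len(u) else None)
    return r
E
python3 - <<'E'
from pl import *
s=sense();c=grab('wrist','b2_wrist')
print(s['time'],s['eef_pos'],np.round(s['eef_rot'],3).tolist())
plate(c,0,(436,-133))
E
```

```text
1.8667 [ 427.84808904 -128.40159169  160.29471603] [[0.168, 0.986, 0.002], [0.986, -0.168, 0.004], [0.004, 0.001, -1.0]]
plate rect ((437.9547119140625, -131.8604278564453), (49.137901306152344, 49.5142936706543), 80.29060363769531)
crown 170 [ 437.81515071 -131.7629641    26.45876858]
```

send_rows(
  offset=[
    [0, 0, 0],
    [0, 0, 0],
    [0, 0, 0],
  ],
  yaw=[0, 0, 0],
  fingers=0.5,
)

```text
time: 2.17
eef_pos: [424.5, -136.7, 160.8]
eef_rot: [[0.177, 0.984, -0.0], [0.984, -0.177, -0.001], [-0.001, -0.0, -1.0]]
force: [-0.6, -0.5, 0.3]
width: 0.607
```

```bash
python3 - <<'E'
from pl import *
s=sense();c=grab('wrist','b3_wrist')
print(s['time'],s['eef_pos'],s['force'])
plate(c,0,(436,-133))
plan([437.9,-132,60],80.3,6)
E
```

```text
2.1667 [ 424.54735293 -136.72480508  160.76655087] [-0.61034859 -0.49573074  0.34363291]
plate rect ((437.935791015625, -132.11952209472656), (49.4200439453125, 49.605472564697266), 79.77896118164062)
crown 168 [ 437.8513235  -131.9301413    26.50857276]
from [ 424.6 -136.7  160.8] 79.78 tilt [-2.e-04 -5.e-04 -1.e+00]
{"offset": [[0.12, 0.2, 1.68], [0.12, 0.21, 1.68], [0.11, 0.2, 1.68], [0.12, 0.21, 1.68], [0.11, 0.2, 1.68], [0.12, 0.21, 1.68]] ,"yaw": [-0.002, -0.002, -0.002, -0.002, -0.002, -0.002] }
end [ 437.9 -132.    60. ] 80.47
```

send_rows(
  offset=[
    [0.1, 0.2, 1.7],
    [0.1, 0.2, 1.7],
    [0.1, 0.2, 1.7],
    [0.1, 0.2, 1.7],
    [0.1, 0.2, 1.7],
    [0.1, 0.2, 1.6],
    [0, 0, 0],
    [0, 0, 0],
    [0, 0, 0],
    [0, 0, 0],
  ],
  yaw=[0, 0, 0, 0, 0, 0, 0, 0, 0, 0],
  fingers=0.5,
)

```text
time: 3.05
eef_pos: [438.6, -132.3, 60.8]
eef_rot: [[0.176, 0.984, 0.002], [0.984, -0.176, -0.001], [-0.001, 0.002, -1.0]]
force: [-0.9, -0.0, -0.1]
width: 0.5
```

```bash
python3 - <<'E'
from pl import *
s=sense();c=grab('wrist','b4_wrist')
print(s['time'],s['eef_pos'],s['width'])
plate(c,0,(438,-132))
plan([438,-132,27],79.9,3)
E
```

```text
3.05 [ 438.63119258 -132.32154869   60.84982189] 0.5002532110026585
plate rect ((438.115966796875, -131.35382080078125), (49.37678146362305, 49.49388122558594), 79.8226318359375)
crown 368 [ 438.0177013  -131.54099625   26.56315938]
from [ 438.6 -132.3   60.9] 79.88 tilt [ 0.002  -0.0011 -1.    ]
{"offset": [[0.01, -0.02, 1.13], [0.0, -0.02, 1.13], [0.01, -0.03, 1.13]] ,"yaw": [-0.0, -0.0, -0.0] }
end [ 438.  -131.9   27. ] 79.88
```

View pics/b4_wrist.png

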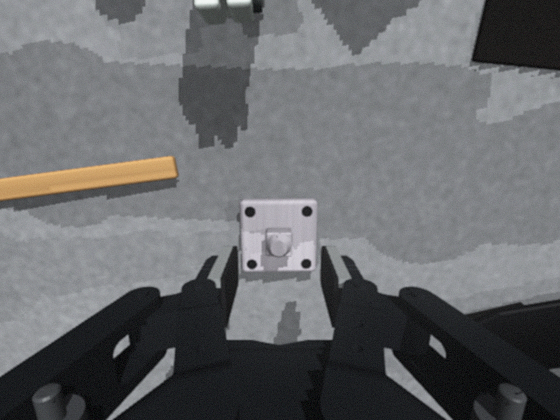

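send_rows(
  offset=[
    [0, -0.02, 1.2],
    [0, -0.02, 1.2],
    [0, -0.02, 1.0],
    [0, 0, 0],
    [0, 0, 0],
  ],
  yaw=[0, 0, 0, 0, 0],
)

```text
time: 3.52
eef_pos: [437.2, -131.6, 25.8]
eef_rot: [[0.175, 0.985, -0.001], [0.985, -0.175, 0.0], [-0.0, -0.001, -1.0]]
force: [-0.1, 0.0, 1.2]
width: 0.503
```

send_rows(
  offset=[
    [0, 0, 0],
    [0, 0, 0],
    [0, 0, 0],
    [0, 0, 0],
    [0, 0, 0],
    [0, 0, 0],
    [0, 0, 0],
    [0, 0, 0],
  ],
  yaw=[0, 0, 0, 0, 0, 0, 0, 0],
  fingers=0,
  newtons=50,
)

```text
time: 4.18
eef_pos: [438.1, -131.8, 26.6]
eef_rot: [[0.175, 0.985, 0.001], [0.985, -0.175, -0.001], [-0.001, 0.002, -1.0]]
force: [-1.1, 0.6, 6.8]
width: 0.165
```

```bash
python3 - <<'E'
from pl import *
s=sense()
c=grab('wrist','b5_wrist')
print(s['time'],s['eef_pos'],s['width'],s['force'])
plate(c,0,(438,-132))
E
```

```text
4.1833 [ 438.14341154 -131.76727366   26.64009632] 0.16535415321863853 [-1.074458    0.55944215  6.75317839]
plate rect ((436.97344970703125, -136.08155822753906), (60.027103424072266, 52.761959075927734), 79.87481689453125)
crown 1861 [ 438.68787268 -125.92108524   32.36445598]
```

View pics/b5_wrist.png

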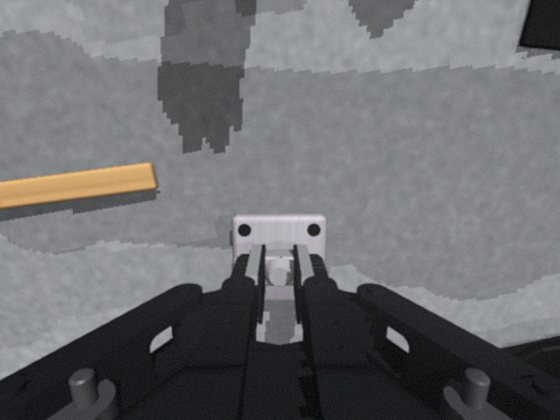

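send_rows(
  offset=[
    [0, 0, -1.0],
    [0, 0, -2.5],
    [0, 0, -3.5],
    [0, 0, -4.0],
    [0, 0, -4.0],
    [0, 0, -4.0],
    [0, 0, -3.5],
    [0, 0, -1.0],
    [0, 0, 0],
  ],
  yaw=[0, 0, 0, 0, 0, 0, 0, 0, 0],
)

```text
time: 4.98
eef_pos: [439.1, -131.8, 264.2]
eef_rot: [[0.175, 0.985, 0.007], [0.985, -0.175, -0.003], [-0.002, 0.007, -1.0]]
force: [0.4, 0.2, -1.6]
width: 0.165
```

```bash
python3 - <<'E'
from pl import *
s=sense();print(s['width'],s['force'])
plan([639,170,262],122.4,13)
E
```

```text
0.1650720961647888 [ 0.42847751  0.20218134 -1.59682949]
from [ 439.1 -131.8  264.2] 79.92 tilt [ 0.0067 -0.003  -1.    ]
{"offset": [[2.56, 1.11, 0.02], [2.49, 1.25, 0.02], [2.41, 1.39, 0.02], [2.33, 1.53, 0.02], [2.24, 1.66, 0.02], [2.14, 1.78, 0.02], [2.04, 1.9, 0.01], [1.92, 2.01, 0.02], [1.81, 2.12, 0.01], [1.68, 2.22, 0.02]] ,"yaw": [-0.057, -0.057, -0.057, -0.057, -0.057, -0.057, -0.057, -0.057, -0.057, -0.057] }
{"offset": [[1.55, 2.31, 0.01], [1.42, 2.39, 0.02], [1.28, 2.47, 0.01]] ,"yaw": [-0.057, -0.057, -0.057] }
end [639. 170. 262.] 122.37
```

send_rows(
  offset=[
    [2.56, 1.11, 0],
    [2.49, 1.25, 0],
    [2.41, 1.39, 0],
    [2.33, 1.53, 0],
    [2.24, 1.66, 0],
    [2.14, 1.78, 0],
    [2.04, 1.9, 0],
    [1.92, 2.01, 0],
    [1.81, 2.12, 0],
    [1.68, 2.22, 0],
  ],
  yaw=[-0.057, -0.057, -0.057, -0.057, -0.057, -0.057, -0.057, -0.057, -0.057, -0.057],
)

```text
time: 5.82
eef_pos: [590.2, 101.5, 257.7]
eef_rot: [[-0.387, 0.922, -0.005], [0.922, 0.387, -0.001], [0.001, -0.005, -1.0]]
force: [-0.3, 0.7, -1.6]
width: 0.167
```

send_rows(
  offset=[
    [1.55, 2.31, 0],
    [1.42, 2.39, 0],
    [1.28, 2.47, 0],
    [0, 0, 0],
    [0, 0, 0],
    [0, 0, 0],
    [0, 0, 0],
    [0, 0, 0],
  ],
  yaw=[-0.057, -0.057, -0.057, 0, 0, 0, 0, 0],
)

```text
time: 6.48
eef_pos: [636.9, 168.6, 260.1]
eef_rot: [[-0.534, 0.846, -0.001], [0.846, 0.534, -0.002], [-0.001, -0.002, -1.0]]
force: [0.4, 0.4, -2.0]
width: 0.163
```

```bash
python3 - <<'E'
from pl import *
s=sense();c=grab('wrist','c_wrist');print(s['time'],s['eef_pos'],s['width'])
W=cloud(c);p=c['p'];hsv=cv2.cvtColor(p,cv2.COLOR_RGB2HSV)
near=np.hypot(W[...,0]-608,W[...,1]-221)<60
g=near&(abs(W[...,2]-186)<8)&(p.min(2)>120)
g=cv2.morphologyEx(g.astype(np.uint8),cv2.MORPH_OPEN,np.ones((5,5)))
k,l,st,ce=cv2.connectedComponentsWithStats(g);i=1+np.argmax(st[1:,4]);print(st[i],W[l==i][:,2].mean())
cn,_=cv2.findContours((l==i).astype(np.uint8),cv2.RETR_EXTERNAL,cv2.CHAIN_APPROX_NONE);pts=cn[0][:,0,:].astype(float)
q=world(c,pts[:,0],pts[:,1],z=186)[:,:2].astype(np.float32);print(cv2.minAreaRect(q))
E
```

```text
6.4833 [636.85679414 168.55885852 260.14966873] 0.16322234995025006
[ 243   98   85   84 6597] 186.29126016337108
((608.0216674804688, 221.6318817138672), (55.3048210144043, 54.14127731323242), 32.24803161621094)
```

View pics/c_wrist.png

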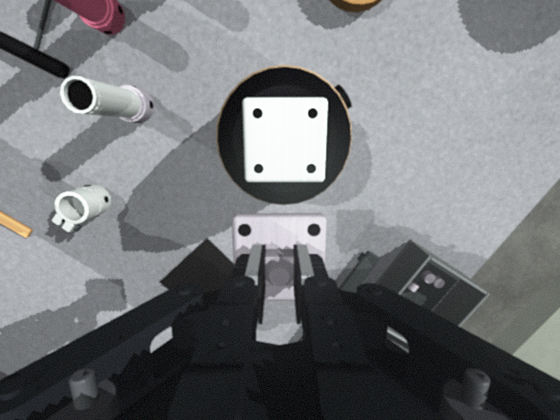

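```bash
python3 - <<'E'
from pl import *
c=load('c_wrist');s=sense();W=cloud(c)
R=s['eef_rot'];
g=(abs(W[...,2]-243)<5)&(np.hypot(W[...,0]-637,W[...,1]-168.5)<45)
L=(W-s['eef_pos'])@R
v,u=np.nonzero(g);P=L[g];print(len(P),P.min(0),P.max(0),np.percentile(P,[1,99],axis=0),np.median(P[:,2]))
for cc in (241,314):
  print(world(c,[cc],[230],z=243.5)@R-s['eef_pos']@R)
plan([608.0,221.6,240],122.25,5)
E
```

```text
3873 [-25.22592493 -25.08961518  12.52832686] [24.76331082 25.01853847 22.45518059] [[-23.67246072 -24.24937908  14.45393561]
 [ 24.40879516  24.36514881  21.64690613]] 16.97418706151965
[[ 17.03178611 -19.96384358  17.00810458]]
[[17.0211559  18.03980564 16.97034954]]
from [637.  168.8 260.5] 122.28 tilt [-4.0e-04 -1.3e-03 -1.0e+00]
{"offset": [[1.2, 0.07, 0.41], [1.2, 0.07, 0.41], [1.21, 0.08, 0.41], [1.2, 0.07, 0.41], [1.21, 0.08, 0.41]] ,"yaw": [0.0, 0.0, 0.0, 0.0, 0.0] }
end [608.  221.6 240. ] 122.28
```

send_rows(
  offset=[
    [1.2, 0.07, 0.4],
    [1.2, 0.07, 0.4],
    [1.2, 0.07, 0.4],
    [1.2, 0.07, 0.4],
    [1.2, 0.07, 0.4],
    [0, 0, 0],
    [0, 0, 0],
    [0, 0, 0],
    [0, 0, 0],
  ],
  yaw=[0, 0, 0, 0, 0, 0, 0, 0, 0],
)

```text
time: 7.28
eef_pos: [608.9, 221.8, 240.9]
eef_rot: [[-0.534, 0.845, 0.001], [0.845, 0.534, -0.001], [-0.001, 0.0, -1.0]]
force: [0.3, -0.6, -1.6]
width: 0.165
```

```bash
python3 - <<'E'
from pl import *
plan([608.0,221.6,214],122.25,5)
E
```

```text
from [608.9 221.8 240.9] 122.29 tilt [ 8.e-04 -8.e-04 -1.e+00]
{"offset": [[0.01, -0.02, 0.54], [0.01, -0.02, 0.54], [0.0, -0.01, 0.54], [0.01, -0.02, 0.53], [0.0, -0.01, 0.54]] ,"yaw": [0.0, 0.0, 0.0, 0.0, 0.0] }
end [608.  221.6 214. ] 122.29
```

send_rows(
  offset=[
    [0, -0.02, 0.6],
    [0, -0.02, 0.6],
    [0, -0.02, 0.6],
    [0, -0.01, 0.4],
    [0, 0, 0.3],
    [0, 0, 0.2],
    [0, 0, 0],
    [0, 0, 0],
    [0, 0, 0],
  ],
  yaw=[0, 0, 0, 0, 0, 0, 0, 0, 0],
)

```text
time: 8.03
eef_pos: [607.6, 222.6, 214.0]
eef_rot: [[-0.536, 0.845, 0.0], [0.845, 0.536, 0.0], [-0.0, 0.0, -1.0]]
force: [-1.1, -0.6, -0.8]
width: 0.166
```

send_rows(
  offset=[
    [0, 0, 0.1],
    [0, 0, 0.05],
    [0, 0, 0],
    [0, 0, 0],
  ],
  yaw=[0, 0, 0, 0],
)

```text
time: 8.37
eef_pos: [607.7, 222.6, 212.8]
eef_rot: [[-0.535, 0.845, 0.001], [0.845, 0.535, 0.0], [-0.0, 0.001, -1.0]]
force: [-0.7, -1.1, 1.5]
width: 0.164
```

send_rows(
  offset=[
    [0, 0, 0],
    [0, 0, 0],
    [0, 0, 0],
    [0, 0, 0],
  ],
  yaw=[0, 0, 0, 0],
  fingers=0.5,
)

```text
time: 8.7
eef_pos: [607.5, 222.4, 212.3]
eef_rot: [[-0.535, 0.845, 0.0], [0.845, 0.535, -0.0], [-0.0, 0.0, -1.0]]
force: [-0.0, 0.5, 0.4]
width: 0.5
```

send_rows(
  offset=[
    [0, 0, -2],
    [0, 0, -3],
    [0, 0, -3],
    [-0.5, 0, -2],
    [-0.5, 0, -1],
    [0, 0, 0],
    [0, 0, 0],
    [0, 0, 0],
    [0, 0, 0],
    [0, 0, 0],
  ],
  yaw=[0, 0, 0, 0, 0, 0, 0, 0, 0, 0],
)

```text
time: 9.53
eef_pos: [612.2, 213.8, 320.6]
eef_rot: [[-0.536, 0.844, -0.003], [0.844, 0.536, -0.001], [0.001, -0.003, -1.0]]
force: [0.1, 0.7, 0.1]
width: 0.501
```

```bash
cat > ps.py <<'E'
from pl import *
def socket(c):
    W=cloud(c);p=c['p']
    near=np.hypot(W[...,0]-608,W[...,1]-221)<60
    g=near&(abs(W[...,2]-186)<4)&(p.min(2)>120)
    gp=near&(abs(W[...,2]-196)<4)
    for nm,m,z in (('block+plate',g|gp,186),('plate',gp,196)):
        m=cv2.morphologyEx(m.astype(np.uint8),cv2.MORPH_OPEN,np.ones((3,3)))
        k,l,st,ce=cv2.connectedComponentsWithStats(m);i=1+np.argmax(st[1:,4])
        cn,_=cv2.findContours((l==i).astype(np.uint8),cv2.RETR_EXTERNAL,cv2.CHAIN_APPROX_NONE);pts=cn[0][:,0,:].astype(float)
        q=world(c,pts[:,0],pts[:,1],z=z)[:,:2].astype(np.float32);print(nm,st[i],cv2.minAreaRect(q))
    t=near&(W[...,2]>209)&(W[...,2]<216);print('crown',W[t].mean(0),t.sum())
E
python3 - <<'E'
from ps import *
s=sense();c=grab('wrist','d_wrist');print(s['time'],s['eef_pos'],s['width'])
socket(c)
E
```

```text
9.5333 [612.18842044 213.82844483 320.64099396] 0.50057158499333
block+plate [ 250  166   62   59 3163] ((607.6824340820312, 222.4052734375), (55.401344299316406, 54.118263244628906), 32.38648223876953)
plate [ 253  170   57   55 2684] ((607.8809814453125, 223.086669921875), (49.39105987548828, 48.644264221191406), 32.38828659057617)
crown [607.94891241 223.02230257 212.17105989] 235
```

View pics/d_wrist.png

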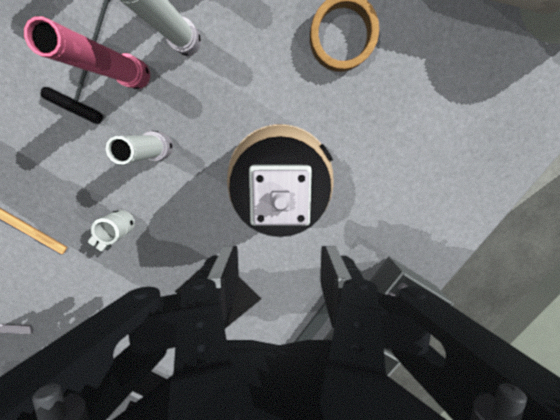

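```bash
python3 - <<'E'
from ps import *
plan([439,8,170],90,11)
E
```

```text
from [612.3 213.9 321. ] 122.41 tilt [-2.e-03 -7.e-04 -1.e+00]
{"offset": [[-0.74, -2.33, 1.37], [-0.85, -2.29, 1.37], [-0.97, -2.25, 1.37], [-1.08, -2.19, 1.37], [-1.19, -2.14, 1.37], [-1.3, -2.07, 1.37], [-1.41, -2.0, 1.38], [-1.51, -1.93, 1.37], [-1.6, -1.85, 1.38], [-1.7, -1.77, 1.37]] ,"yaw": [0.051, 0.051, 0.051, 0.051, 0.051, 0.051, 0.051, 0.051, 0.051, 0.051] }
{"offset": [[-1.78, -1.68, 1.38]] ,"yaw": [0.051] }
end [439.   8. 170.] 90.26
```

send_rows(
  offset=[
    [-0.74, -2.33, 1.4],
    [-0.85, -2.29, 1.4],
    [-0.97, -2.25, 1.4],
    [-1.08, -2.19, 1.4],
    [-1.19, -2.14, 1.4],
    [-1.3, -2.07, 1.4],
    [-1.41, -2.0, 1.4],
    [-1.51, -1.93, 1.3],
    [-1.6, -1.85, 1.3],
    [-1.7, -1.77, 1.3],
  ],
  yaw=[0.051, 0.051, 0.051, 0.051, 0.051, 0.051, 0.051, 0.051, 0.051, 0.051],
  fingers=0.9,
)

```text
time: 10.42
eef_pos: [454.0, 26.0, 184.4]
eef_rot: [[-0.053, 0.999, -0.0], [0.999, 0.053, -0.0], [-0.0, -0.0, -1.0]]
force: [-0.9, -0.2, 0.8]
width: 0.898
```

send_rows(
  offset=[
    [-1.78, -1.68, 1.3],
    [0, 0, 0],
    [0, 0, 0],
    [0, 0, 0],
    [0, 0, 0],
    [0, 0, 0],
  ],
  yaw=[0.051, 0, 0, 0, 0, 0],
)

```text
time: 10.92
eef_pos: [440.6, 9.2, 172.9]
eef_rot: [[-0.006, 1.0, 0.002], [1.0, 0.006, 0.001], [0.001, 0.002, -1.0]]
force: [-0.0, 0.2, 0.9]
width: 0.899
```

```bash
cat > cl.py <<'E'
from pl import *
def clamp(c,z0,near):
    W=cloud(c);m=(abs(W[...,2]-z0-50)<5)&(np.hypot(W[...,0]-near[0],W[...,1]-near[1])<60)
    k,l,st,ce=cv2.connectedComponentsWithStats(m.astype(np.uint8));i=1+np.argmax(st[1:,4]);print(st[i])
    cn,_=cv2.findContours((l==i).astype(np.uint8),cv2.RETR_EXTERNAL,cv2.CHAIN_APPROX_NONE);pts=cn[0][:,0,:].astype(float)
    q=world(c,pts[:,0],pts[:,1],z=z0+50)[:,:2].astype(np.float32);print('rect',cv2.minAreaRect(q))
    ctr=np.array(near,float)
    # outer circle: iterate fit on points near radius 20
    from scipy.optimize import least_squares
    f=least_squares(lambda a:np.hypot(q[:,0]-a[0],q[:,1]-a[1])-20,ctr,loss='soft_l1',f_scale=0.5);print('circle',f.x)
    d=q-f.x;far=np.hypot(d[:,0],d[:,1])>25;e=d[far].mean(0);print('ear dir deg',np.degrees(np.arctan2(e[1],e[0])),far.sum(),np.hypot(*d.T).max())
E
python3 - <<'E'
from cl import *
s=sense();c=grab('wrist','e_wrist');print(s['time'],s['eef_pos'],s['width'])
clamp(c,0,(440,14))
E
```

```text
10.9167 [440.56942283   9.21734757 172.92957487] 0.8992939540235299
[256 177  45  57 978]
rect ((439.31231689453125, 12.329551696777344), (38.632076263427734, 50.834320068359375), 0.28828567266464233)
circle [439.1880065  15.7769466]
ear dir deg -96.8668902555482 35 29.771246014789128
```

View pics/e_wrist.png

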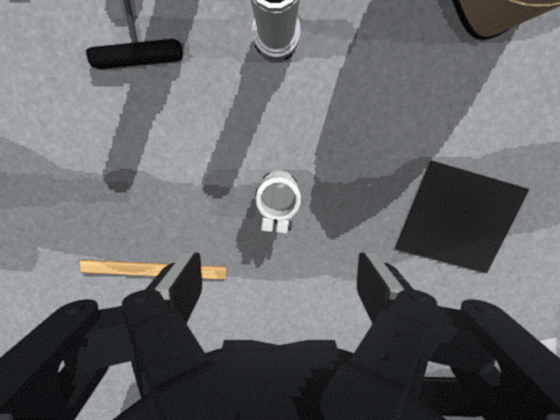

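```bash
python3 - <<'E'
from ps import *
plan([439.2,15.6,28],88,8)
E
```

```text
from [440.4   9.1 172.8] 90.33 tilt [ 1.3e-03  5.0e-04 -1.0e+00]
{"offset": [[0.08, -0.01, 1.81], [0.08, -0.02, 1.81], [0.08, -0.01, 1.81], [0.08, -0.02, 1.81], [0.08, -0.02, 1.81], [0.08, -0.01, 1.81], [0.09, -0.02, 1.81], [0.08, -0.01, 1.81]] ,"yaw": [0.005, 0.005, 0.005, 0.005, 0.005, 0.005, 0.005, 0.005] }
end [439.2  15.6  28. ] 88.04
```

send_rows(
  offset=[
    [0.08, -0.01, 1.8],
    [0.08, -0.01, 1.8],
    [0.08, -0.01, 1.8],
    [0.08, -0.01, 1.8],
    [0.08, -0.01, 1.8],
    [0.08, -0.01, 1.8],
    [0.08, -0.01, 1.8],
    [0.08, -0.01, 1.8],
    [0, 0, 0],
    [0, 0, 0],
  ],
  yaw=[0.005, 0.005, 0.005, 0.005, 0.005, 0.005, 0.005, 0.005, 0, 0],
)

```text
time: 11.8
eef_pos: [438.5, 15.1, 28.0]
eef_rot: [[0.035, 0.999, -0.002], [0.999, -0.035, 0.0], [0.0, -0.002, -1.0]]
force: [0.5, -0.1, -0.2]
width: 0.904
```

send_rows(
  offset=[
    [0, 0, 0],
    [0, 0, 0],
    [0, 0, 0],
    [0, 0, 0],
    [0, 0, 0],
    [0, 0, 0],
    [0, 0, 0],
    [0, 0, 0],
  ],
  yaw=[0, 0, 0, 0, 0, 0, 0, 0],
  fingers=0,
  newtons=50,
)

```text
time: 12.47
eef_pos: [439.6, 14.5, 29.6]
eef_rot: [[0.036, 0.999, 0.002], [0.999, -0.036, -0.001], [-0.001, 0.002, -1.0]]
force: [-2.1, 0.4, 7.4]
width: 0.454
```

```bash
python3 - <<'E'
from cl import *
s=sense();c=grab('wrist','f_wrist');print(s['time'],s['eef_pos'],s['width'])
clamp(c,0,(439,15.6))
E
```

```text
12.4667 [439.63499595  14.49858426  29.60491626] 0.45428216735262783
[ 200  242  160  103 5037]
rect ((442.36517333984375, 16.699932098388672), (58.30975341796875, 46.40403747558594), 25.352054595947266)
circle [439.33602509  17.54399809]
ear dir deg -98.31507156370868 188 32.93670251114398
```

View pics/f_wrist.png

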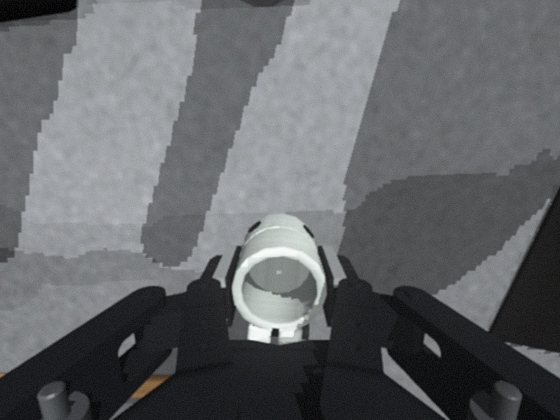

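send_rows(
  offset=[
    [0, 0, -1.0],
    [0, 0, -2.5],
    [0, 0, -3.5],
    [0, 0, -4.0],
    [0, 0, -4.0],
    [0, 0, -4.0],
    [0, 0, -3.5],
    [0, 0, -2.0],
    [0, 0, 0],
  ],
  yaw=[0, 0, 0, 0, 0, 0, 0, 0, 0],
)

```text
time: 13.27
eef_pos: [441.4, 15.1, 278.9]
eef_rot: [[0.036, 0.999, 0.011], [0.999, -0.036, -0.002], [-0.001, 0.011, -1.0]]
force: [0.8, 0.1, -1.4]
width: 0.458
```

```bash
python3 - <<'E'
from ps import *
plan([608,160,274],88,8)
E
```

```text
from [441.4  15.1 278.9] 87.94 tilt [ 0.0108 -0.0016 -0.9999]
{"offset": [[1.88, 2.02, 0.06], [1.89, 2.02, 0.06], [1.88, 2.02, 0.06], [1.89, 2.01, 0.06], [1.88, 2.02, 0.06], [1.89, 2.01, 0.06], [1.88, 2.02, 0.06], [1.89, 2.01, 0.07]] ,"yaw": [-0.0, -0.0, -0.0, -0.0, -0.0, -0.0, -0.0, -0.0] }
end [608. 160. 274.] 87.94
```

send_rows(
  offset=[
    [1.9, 2.0, 0],
    [1.9, 2.0, 0],
    [1.9, 2.0, 0],
    [1.9, 2.0, 0],
    [1.9, 2.0, 0],
    [1.9, 2.0, 0],
    [1.9, 2.0, 0],
    [1.9, 2.0, 0],
    [0, 0, 0],
    [0, 0, 0],
  ],
  yaw=[0, 0, 0, 0, 0, 0, 0, 0, 0, 0],
)

```text
time: 14.1
eef_pos: [603.2, 161.8, 271.6]
eef_rot: [[0.033, 0.999, -0.004], [0.999, -0.033, 0.001], [0.0, -0.004, -1.0]]
force: [-0.3, 0.3, -2.2]
width: 0.458
```

send_rows(
  offset=[
    [0, 0, 0],
    [0, 0, 0],
    [0, 0, 0],
  ],
  yaw=[0, 0, 0],
)

```text
time: 14.35
eef_pos: [603.4, 159.4, 273.3]
eef_rot: [[0.037, 0.999, -0.0], [0.999, -0.037, -0.001], [-0.001, -0.0, -1.0]]
force: [-0.4, 0.1, -1.3]
width: 0.458
```

```bash
python3 - <<'E'
from cl import *
from ps import socket
s=sense();c=grab('wrist','g_wrist');print(s['time'],s['eef_pos'],s['width'],s['force'])
socket(c)
W=cloud(c);L=(W-s['eef_pos'])@s['eef_rot']
# clamp in hand: rim pixels
g=(abs(L[...,2]+21)<2)&(abs(L[...,0])<30)&(abs(L[...,1])<18);P=L[g];print('rim',len(P),P.min(0),P.max(0))
plan([608,222,274],88,4)
E
```

```text
14.35 [603.41721639 159.42073145 273.28265791] 0.45817874413398013 [-0.37271887  0.14209459 -1.29325039]
block+plate [ 231   82  104  107 5468] ((608.00830078125, 221.56353759765625), (55.20945739746094, 54.70442199707031), 32.28886413574219)
plate [ 235   85   97   99 4778] ((608.2111206054688, 222.106689453125), (49.351016998291016, 49.364437103271484), 32.62052917480469)
crown [608.09289801 222.09920133 212.13961537] 449
rim 2807 [-23.63746375 -17.98896618 -22.36921309] [ 23.09789219  17.96905802 -19.00110481]
from [603.6 159.5 273.4] 87.87 tilt [ 0.     -0.0012 -1.    ]
{"offset": [[1.56, 0.05, -0.01], [1.57, 0.06, -0.02], [1.56, 0.06, -0.01], [1.57, 0.05, -0.02]] ,"yaw": [-0.001, -0.001, -0.001, -0.001] }
end [608. 222. 274.] 88.1
```

View pics/g_wrist.png

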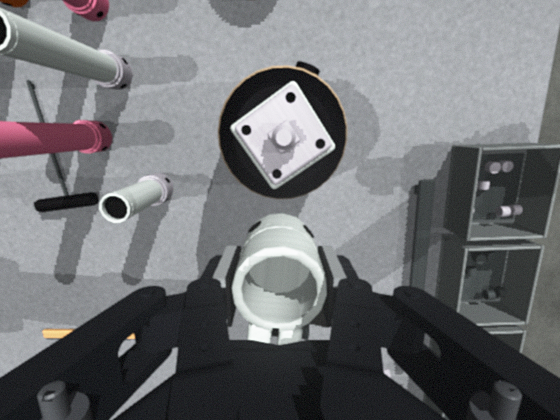

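```bash
python3 - <<'E'
from pl import *
c=load('g_wrist');R=np.array([[0.037,.999,0],[.999,-.037,0],[0,0,-1]]);t=np.array([603.4,159.4,273.3])
W=cloud(c);L=(W-t)@R
for r in range(200,345,6): print(r,np.round(L[r,280],1),c['p'][r,280])
E
```

```text
200 [-27.4   0.6 273.7] [118 120 123]
206 [-35.8   0.6 272.7] [125 128 128]
212 [-44.6   0.6 272.9] [122 128 130]
218 [22.6  0.  19.6] [202 208 205]
224 [22.8 -0.   8.6] [197 207 204]
230 [22.4 -0.   0.9] [207 215 211]
236 [22.5 -0.1 -7.3] [204 212 209]
242 [ 22.6  -0.1 -14.7] [202 209 206]
248 [ 21.8  -0.1 -19.3] [251 250 251]
254 [ 20.3  -0.1 -21.8] [239 243 242]
260 [ 5.  -0.   5.9] [143 148 144]
266 [ 1.6 -0.   6.3] [138 143 142]
272 [-1.4 -0.   5.7] [140 146 143]
278 [-4.4 -0.   5. ] [134 139 138]
284 [-8.5 -0.   6.3] [139 146 146]
290 [-11.7  -0.    6. ] [134 142 137]
296 [-12.8  -0.    2.2] [189 199 194]
302 [-12.   -0.   -4.4] [194 200 196]
308 [-13.1  -0.1  -7.7] [193 199 197]
314 [-12.6  -0.1 -13.1] [187 197 193]
320 [-11.3  -0.1 -19.2] [189 201 193]
326 [-13.7  -0.1 -20. ] [239 243 241]
332 [-18.6  -0.1 -17.5] [199 209 204]
338 [-21.6  -0.1 -17.7] [222 231 226]
344 [-23.4  -0.1 -19.4] [156 164 159]
```

send_rows(
  offset=[
    [1.5, 0.06, 0],
    [1.5, 0.06, 0],
    [1.5, 0.06, 0],
    [1.5, 0.05, 0],
    [0, 0, 0],
    [0, 0, 0],
    [0, 0, 0],
    [0, 0, 0],
    [0, 0, 0],
  ],
  yaw=[0, 0, 0, 0, 0, 0, 0, 0, 0],
)

```text
time: 15.15
eef_pos: [608.8, 218.9, 273.2]
eef_rot: [[0.038, 0.999, 0.0], [0.999, -0.038, -0.001], [-0.001, 0.0, -1.0]]
force: [0.4, 0.6, -1.0]
width: 0.455
```

send_rows(
  offset=[
    [0.05, -0.04, 0.8],
    [0, 0, 0.8],
    [0, 0, 0.8],
    [0, 0, 0.7],
    [0, 0, 0.6],
    [0, 0, 0.4],
    [0, 0, 0],
    [0, 0, 0],
  ],
  yaw=[0, 0, 0, 0, 0, 0, 0, 0],
)

```text
time: 15.82
eef_pos: [608.1, 221.1, 232.0]
eef_rot: [[0.036, 0.999, -0.0], [0.999, -0.036, -0.0], [-0.0, -0.0, -1.0]]
force: [1.1, 0.2, -0.5]
width: 0.462
```

send_rows(
  offset=[
    [0, 0, 0.2],
    [0, 0, 0.2],
    [0, 0, 0.1],
    [0, 0, 0.1],
    [0, 0, 0],
    [0, 0, 0],
    [0, 0, 0],
  ],
  yaw=[0, 0, 0, 0, 0, 0, 0],
)

```text
time: 16.4
eef_pos: [608.2, 221.1, 226.4]
eef_rot: [[0.036, 0.999, 0.0], [0.999, -0.036, -0.0], [-0.0, 0.0, -1.0]]
force: [0.4, -0.6, -2.5]
width: 0.453
```

send_rows(
  offset=[
    [-0.14, 0, 0.05],
    [0, 0, 0.1],
    [0, 0, 0.05],
    [0, 0, 0],
    [0, 0, 0],
  ],
  yaw=[0, 0, 0, 0, 0],
)

```text
time: 16.82
eef_pos: [608.2, 219.7, 225.7]
eef_rot: [[0.036, 0.999, 0.001], [0.999, -0.036, -0.0], [-0.0, 0.001, -1.0]]
force: [-2.4, -1.8, 5.3]
width: 0.454
```

send_rows(
  offset=[
    [0, 0, 0],
    [0, 0, 0],
    [0, 0, 0],
    [0, 0, 0],
    [0, 0, 0],
  ],
  yaw=[0, 0, 0, 0, 0],
  fingers=0.85,
)

```text
time: 17.23
eef_pos: [608.1, 219.6, 224.1]
eef_rot: [[0.036, 0.999, -0.0], [0.999, -0.036, -0.0], [-0.0, -0.0, -1.0]]
force: [0.8, -0.0, -0.4]
width: 0.85
```

send_rows(
  offset=[
    [0, 0, -1],
    [0, 0, -2],
    [0, 0, -3],
    [0, 0, -3],
    [-0.5, 0, -2],
    [-0.5, 0, 0],
    [0, 0, 0],
    [0, 0, 0],
    [0, 0, 0],
  ],
  yaw=[0, 0, 0, 0, 0, 0, 0, 0, 0],
)

```text
time: 17.98
eef_pos: [607.2, 209.3, 332.9]
eef_rot: [[0.036, 0.999, -0.002], [0.999, -0.036, -0.001], [-0.001, -0.002, -1.0]]
force: [0.4, 0.8, -0.5]
width: 0.847
```

```bash
python3 - <<'E'
from cl import *
from ps import socket
s=sense();c=grab('wrist','i_wrist');print(s['time'],s['eef_pos'],s['width'],s['force'])
clamp(c,196,(608,222))
socket(c)
crop('i_wrist',180,120,380,270,4)
W=cloud(c);g=(W[...,2]>235)&(np.hypot(W[...,0]-608,W[...,1]-222)<45)&(W[...,2]<255);print(np.percentile(W[g][:,2],[5,50,95]))
E
```

```text
17.9833 [607.15850064 209.34837245 332.90019791] 0.8466726712373245 [ 0.353001    0.75253477 -0.54037475]
[ 255  177   52   66 1314]
rect ((607.3927001953125, 218.104736328125), (50.459163665771484, 38.90360641479492), 82.43468475341797)
circle [607.8207671  221.26855819]
ear dir deg -96.75111828335571 42 30.220040762379142
block+plate [ 242  151   78   53 1226] ((607.9606323242188, 222.1260528564453), (55.39559555053711, 54.89344787597656), 32.10883331298828)
plate [245 155  72  49 881] ((608.1572265625, 222.6735382080078), (49.44438934326172, 49.54747009277344), 32.330345153808594)
crown [607.88945983 239.26094078 211.5576476 ] 47
[237.31131102 245.53155236 247.07012145]
```

View pics/i_wrist.png

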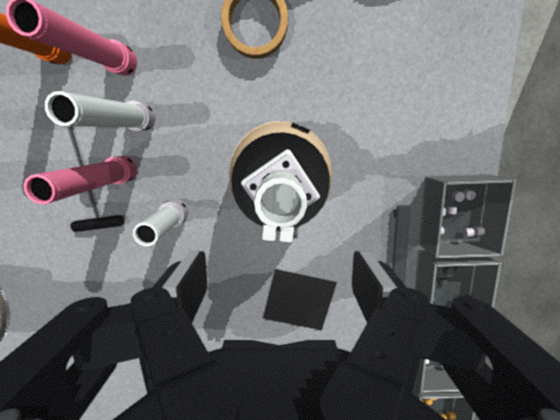

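```bash
python3 - <<'E'
from ps import *
plan([406,292,285],90,8)
E
```

```text
from [607.1 209.5 332.8] 87.96 tilt [-2.5e-03 -9.0e-04 -1.0e+00]
{"offset": [[0.94, -2.55, 0.6], [0.95, -2.55, 0.6], [0.96, -2.54, 0.6], [0.97, -2.54, 0.6], [0.98, -2.53, 0.59], [0.99, -2.53, 0.6], [1.01, -2.52, 0.59], [1.01, -2.53, 0.6]] ,"yaw": [-0.004, -0.004, -0.004, -0.004, -0.004, -0.004, -0.004, -0.004] }
end [406. 292. 285.] 89.79
```

send_rows(
  offset=[
    [0.94, -2.55, 0.6],
    [0.95, -2.55, 0.6],
    [0.96, -2.54, 0.6],
    [0.97, -2.54, 0.6],
    [0.98, -2.53, 0.6],
    [0.99, -2.53, 0.6],
    [1.0, -2.52, 0.6],
    [1.0, -2.52, 0.6],
    [0, 0, 0],
    [0, 0, 0],
  ],
  yaw=[-0.004, -0.004, -0.004, -0.004, -0.004, -0.004, -0.004, -0.004, 0, 0],
  fingers=0.75,
)

```text
time: 18.87
eef_pos: [404.9, 292.5, 285.5]
eef_rot: [[0.0, 1.0, -0.001], [1.0, -0.0, -0.002], [-0.002, -0.001, -1.0]]
force: [0.4, 0.5, -0.2]
width: 0.749
```

send_rows(
  offset=[
    [0, 0, 0],
    [0, 0, 0],
    [0, 0, 0],
  ],
  yaw=[0, 0, 0],
)

```text
time: 19.12
eef_pos: [407.7, 291.4, 286.1]
eef_rot: [[0.006, 1.0, -0.0], [1.0, -0.006, 0.0], [0.0, -0.0, -1.0]]
force: [0.1, -0.6, 0.0]
width: 0.753
```

```bash
cat > tb.py <<'E'
from pl import *
from scipy.optimize import least_squares
def tube(c,z,near,r=15.5):
    W=cloud(c);m=(abs(W[...,2]-z)<5)&(np.hypot(W[...,0]-near[0],W[...,1]-near[1])<30)
    k,l,st,ce=cv2.connectedComponentsWithStats(m.astype(np.uint8));i=1+np.argmax(st[1:,4])
    print('tube',st[i],ce[i],'z',np.median(W[l==i][:,2]))
    cn,_=cv2.findContours((l==i).astype(np.uint8),cv2.RETR_EXTERNAL,cv2.CHAIN_APPROX_NONE);pts=cn[0][:,0,:].astype(float)
    q=world(c,pts[:,0],pts[:,1],z=z)[:,:2]
    f=least_squares(lambda a:np.hypot(q[:,0]-a[0],q[:,1]-a[1])-r,near,loss='soft_l1',f_scale=0.5);print('circle',f.x,np.abs(f.fun).mean())
E
python3 - <<'E'
from tb import *
s=sense();c=grab('wrist','j_wrist');print(s['time'],s['eef_pos'],s['width'],s['force'])
tube(c,170,(406,302))
E
```

```text
19.1167 [407.72417671 291.39677018 286.10458951] 0.753334457579565 [ 0.06403804 -0.64975204  0.0330544 ]
tube [259 180  36  35 647] [276.87944359 197.11437403] z 167.61894946005023
circle [405.26130923 303.55349825] 0.5026309657811923
```

View pics/j_wrist.png

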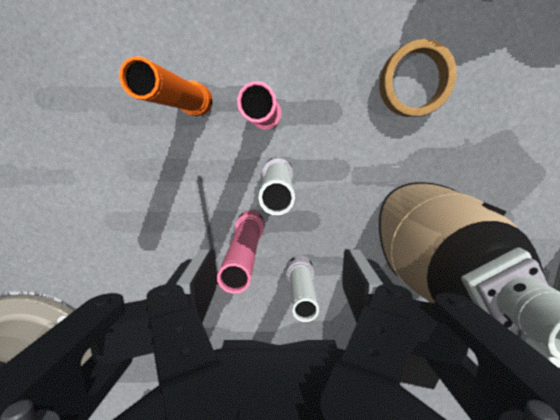

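```bash
python3 - <<'E'
from ps import *
plan([405.2,303.5,137],90,8)
E
```

```text
from [407.6 291.5 286.2] 89.68 tilt [-3.e-04  3.e-04 -1.e+00]
{"offset": [[0.15, -0.03, 1.86], [0.15, -0.03, 1.87], [0.15, -0.03, 1.86], [0.15, -0.03, 1.87], [0.15, -0.03, 1.86], [0.15, -0.03, 1.87], [0.15, -0.03, 1.86], [0.15, -0.03, 1.87]] ,"yaw": [-0.001, -0.001, -0.001, -0.001, -0.001, -0.001, -0.001, -0.001] }
end [405.2 303.5 137. ] 90.13
```

send_rows(
  offset=[
    [0.3, -0.05, 1.9],
    [0.3, -0.05, 1.9],
    [0.3, -0.05, 1.9],
    [0.3, -0.05, 1.9],
    [0, 0, 0],
    [0, 0, 0],
    [0, 0, 0],
  ],
  yaw=[0, 0, 0, 0, 0, 0, 0],
)

```text
time: 19.75
eef_pos: [405.5, 304.3, 211.2]
eef_rot: [[0.005, 1.0, 0.001], [1.0, -0.005, 0.001], [0.001, 0.001, -1.0]]
force: [0.3, -0.1, 0.3]
width: 0.751
```

```bash
python3 - <<'E'
from tb import *
s=sense();c=grab('wrist','k_wrist');print(s['time'],s['eef_pos'],s['width'],s['force'])
tube(c,170,(406,303))
E
```

```text
19.75 [405.51517932 304.27734793 211.17484695] 0.7514674378618925 [ 0.28356936 -0.12165703  0.28061119]
tube [ 255  220   50   48 1194] [279.32244556 243.22696817] z 168.08061010813574
circle [405.18633255 303.83334507] 0.327220935892311
```

View pics/k_wrist.png

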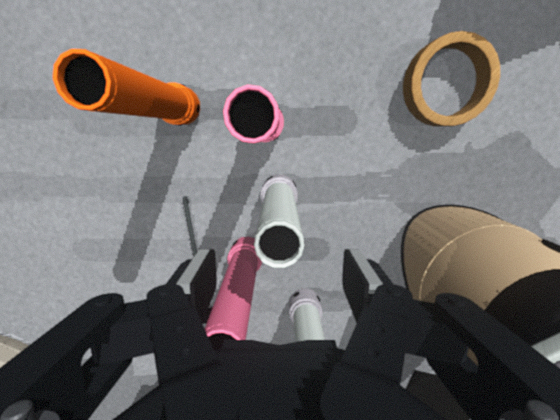

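send_rows(
  offset=[
    [0, 0, 1.2],
    [0, 0, 1.2],
    [0, 0, 1.2],
    [0, 0, 1.2],
    [0, 0, 1.2],
    [0, 0, 1.0],
    [0, 0, 0.5],
    [0, 0, 0],
    [0, 0, 0],
  ],
  yaw=[0, 0, 0, 0, 0, 0, 0, 0, 0],
)

```text
time: 20.55
eef_pos: [404.6, 304.1, 135.0]
eef_rot: [[0.004, 1.0, -0.0], [1.0, -0.004, -0.0], [-0.0, -0.0, -1.0]]
force: [0.2, -0.0, -0.5]
width: 0.744
```

send_rows(
  offset=[
    [0, 0, 0],
    [0, 0, 0],
    [0, 0, 0],
    [0, 0, 0],
    [0, 0, 0],
    [0, 0, 0],
    [0, 0, 0],
    [0, 0, 0],
  ],
  yaw=[0, 0, 0, 0, 0, 0, 0, 0],
  fingers=0,
  newtons=60,
)

```text
time: 21.22
eef_pos: [405.3, 304.4, 136.0]
eef_rot: [[0.004, 1.0, 0.001], [1.0, -0.004, 0.001], [0.001, 0.001, -1.0]]
force: [0.1, -0.1, 6.3]
width: 0.349
```

```bash
python3 - <<'E'
from tb import *
s=sense();c=grab('wrist','l_wrist');print(s['time'],s['eef_pos'],s['width'],s['force'])
L=(cloud(c)-s['eef_pos'])@s['eef_rot']
for r in range(200,330,8): print(r,np.round(L[r,280],1),c['p'][r,280])
E
```

```text
21.2167 [405.32732138 304.44695054 136.0430716 ] 0.34889338277950094 [ 0.07357352 -0.1296247   6.31366256]
200 [14.3  0.2 96.7] [207 215 210]
208 [14.   0.2 73.3] [206 214 210]
216 [14.3  0.1 51.8] [207 214 211]
224 [14.   0.1 36.3] [206 214 210]
232 [14.2  0.  21.4] [206 214 212]
240 [14. -0. 10.] [206 212 208]
248 [14.2 -0.  -1. ] [205 215 211]
256 [ 14.8  -0.1 -11.3] [203 211 209]
264 [ 13.9  -0.1 -17.4] [203 208 208]
272 [ 14.3  -0.1 -25.3] [204 211 209]
280 [ 13.8  -0.1 -30.8] [204 210 207]
288 [ 12.4  -0.1 -34. ] [217 228 221]
296 [  6.   -0.1 -28.8] [31 31 32]
304 [  2.9  -0.1 -29.3] [30 34 34]
312 [ -1.3  -0.1 -28.3] [33 32 31]
320 [ -4.9  -0.1 -28.3] [21 19 23]
328 [ -8.2  -0.1 -28.7] [22 25 26]
```

View pics/l_wrist.png

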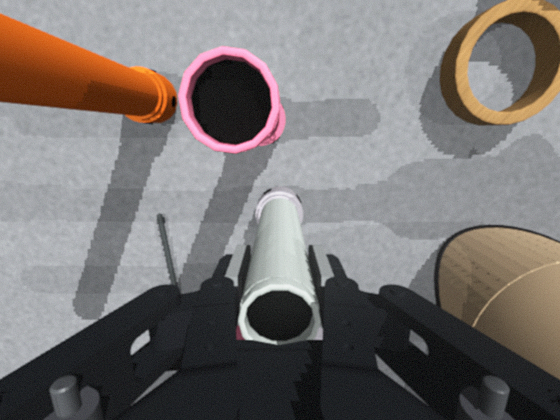

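send_rows(
  offset=[
    [0, 0, -0.5],
    [0, 0, -1.5],
    [0, 0, -2.5],
    [0, 0, -3.0],
    [0, 0, -3.0],
    [0, 0, -2.5],
    [0, 0, -2.0],
    [0, 0, -0.5],
    [0, 0, 0],
  ],
  yaw=[0, 0, 0, 0, 0, 0, 0, 0, 0],
)

```text
time: 22.02
eef_pos: [404.9, 304.2, 290.9]
eef_rot: [[0.004, 1.0, 0.002], [1.0, -0.004, 0.0], [0.0, 0.002, -1.0]]
force: [0.2, -0.1, -3.9]
width: 0.346
```

```bash
python3 - <<'E'
from ps import *
plan([500,180,292],90,6)
plan([630,-303,286],90,18,start=[500,180,292],spsi=90)
E
```

```text
from [404.9 304.2 290.9] 89.76 tilt [ 1.6e-03  5.0e-04 -1.0e+00]
{"offset": [[-2.06, 1.59, -0.02], [-2.07, 1.59, -0.02], [-2.07, 1.59, -0.02], [-2.07, 1.59, -0.02], [-2.07, 1.59, -0.02], [-2.07, 1.58, -0.01]] ,"yaw": [-0.001, -0.001, -0.001, -0.001, -0.001, -0.001] }
end [500. 180. 292.] 90.11
from [500. 180. 292.] 90 tilt [ 1.6e-03  5.0e-04 -1.0e+00]
{"offset": [[-2.68, 0.72, 0.03], [-2.68, 0.72, 0.03], [-2.68, 0.72, 0.03], [-2.68, 0.72, 0.03], [-2.68, 0.72, 0.03], [-2.68, 0.72, 0.03], [-2.68, 0.72, 0.03], [-2.69, 0.72, 0.04], [-2.68, 0.72, 0.03], [-2.69, 0.72, 0.04]] ,"yaw": [-0.0, -0.0, -0.0, -0.0, -0.0, -0.0, -0.0, -0.0, -0.0, -0.0] }
{"offset": [[-2.68, 0.72, 0.03], [-2.69, 0.73, 0.04], [-2.69, 0.72, 0.03], [-2.68, 0.73, 0.04], [-2.68, 0.72, 0.03], [-2.69, 0.73, 0.04], [-2.68, 0.72, 0.03], [-2.69, 0.73, 0.04]] ,"yaw": [-0.0, -0.0, -0.0, -0.0, -0.0, -0.0, -0.0, -0.0] }
end [ 630. -303.  286.] 90.0
```

send_rows(
  offset=[
    [-1.2, 0.9, 0],
    [-2.0, 1.6, 0],
    [-2.3, 1.8, 0],
    [-2.3, 1.8, 0],
    [-2.3, 1.7, 0],
    [-2.3, 1.7, 0],
  ],
  yaw=[0, 0, 0, 0, 0, 0],
)

```text
time: 22.52
eef_pos: [498.5, 177.7, 287.5]
eef_rot: [[0.004, 1.0, -0.004], [1.0, -0.004, -0.002], [-0.002, -0.004, -1.0]]
force: [-0.2, 0.5, -3.3]
width: 0.354
```

send_rows(
  offset=[
    [-2.7, 0.7, 0],
    [-2.7, 0.7, 0],
    [-2.7, 0.7, 0],
    [-2.7, 0.7, 0],
    [-2.7, 0.7, 0],
    [-2.7, 0.7, 0],
    [-2.7, 0.7, 0],
    [-2.7, 0.7, 0],
    [-2.7, 0.7, 0],
    [-2.7, 0.7, 0],
  ],
  yaw=[0, 0, 0, 0, 0, 0, 0, 0, 0, 0],
)

```text
time: 23.35
eef_pos: [566.8, -92.0, 287.2]
eef_rot: [[0.004, 1.0, -0.005], [1.0, -0.004, 0.001], [0.001, -0.005, -1.0]]
force: [0.1, -0.5, -2.9]
width: 0.35
```

send_rows(
  offset=[
    [-2.7, 0.7, 0],
    [-2.7, 0.7, 0],
    [-2.7, 0.7, 0],
    [-2.7, 0.7, 0],
    [-2.7, 0.7, 0],
    [-2.7, 0.7, 0],
    [-2.4, 0.6, 0],
    [-1.5, 0.4, 0],
    [-0.5, 0, 0],
    [0, 0, 0],
  ],
  yaw=[0, 0, 0, 0, 0, 0, 0, 0, 0, 0],
)

```text
time: 24.18
eef_pos: [617.8, -298.2, 287.0]
eef_rot: [[0.006, 1.0, -0.005], [1.0, -0.006, 0.002], [0.002, -0.005, -1.0]]
force: [-0.5, -0.1, -3.1]
width: 0.347
```

send_rows(
  offset=[
    [0, 0, 0],
    [0, 0, 0],
    [0, 0, 0],
    [0, 0, 0],
    [0, 0, 0],
    [0, 0, 0],
  ],
  yaw=[0, 0, 0, 0, 0, 0],
)

```text
time: 24.68
eef_pos: [619.4, -296.3, 290.6]
eef_rot: [[0.003, 1.0, 0.0], [1.0, -0.003, -0.0], [-0.0, 0.0, -1.0]]
force: [-0.4, 0.3, -4.1]
width: 0.349
```

```bash
python3 - <<'E'
from tb import *
s=sense();c=grab('wrist','m_wrist');print(s['time'],s['eef_pos'],s['width'],s['force'],np.round(s['eef_rot'],3).tolist())
W=cloud(c);g=(np.hypot(W[...,0]-628,W[...,1]+238)<45)
t=g&(W[...,2]>101)&(W[...,2]<112);print('crown',t.sum(),W[t].mean(0))
m=(g&(abs(W[...,2]-92)<4)|t).astype(np.uint8)
m=cv2.morphologyEx(m,cv2.MORPH_OPEN,np.ones((3,3)))
k,l,st,ce=cv2.connectedComponentsWithStats(m);i=1+np.argmax(st[1:,4]);print(st[i],ce[i])
cn,_=cv2.findContours((l==i).astype(np.uint8),cv2.RETR_EXTERNAL,cv2.CHAIN_APPROX_NONE);pts=cn[0][:,0,:].astype(float)
print(cv2.minAreaRect(world(c,pts[:,0],pts[:,1],z=92)[:,:2].astype(np.float32)))
L=(W-s['eef_pos'])@s['eef_rot']
for r in range(180,300,8): print(r,np.round(L[r,280],1))
E
```

```text
24.6833 [ 619.40699846 -296.34520821  290.58482799] 0.34861947966954643 [-0.365611    0.3310533  -4.07078954] [[0.003, 1.0, 0.0], [1.0, -0.003, -0.0], [-0.0, 0.0, -1.0]]
crown 237 [ 628.19589767 -239.19831122  106.91250761]
[ 262  116   51   48 2142] [287.60877684 139.38048553]
((628.333251953125, -239.37916564941406), (51.545021057128906, 47.59210205078125), 5.177914142608643)
180 [ -1.6   0.8 291.2]
188 [ 18.2   0.3 126.5]
196 [ 15.4   0.3 106.2]
204 [14.2  0.2 84.2]
212 [14.4  0.1 61.2]
220 [14.3  0.1 43.3]
228 [14.   0.  28.7]
236 [14.2  0.  15.3]
244 [14.1 -0.   4.3]
252 [14.5 -0.  -6.4]
260 [ 13.8  -0.1 -13.4]
268 [ 14.4  -0.1 -22. ]
276 [ 14.3  -0.1 -28.6]
284 [ 14.   -0.1 -33.9]
292 [  8.   -0.1 -29.3]
```

View pics/m_wrist.png

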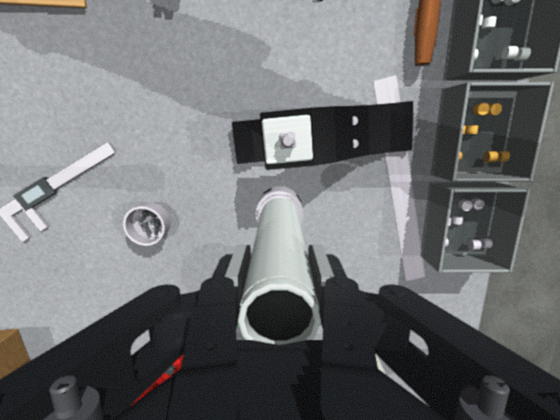

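send_rows(
  offset=[
    [0.8, 0.12, 0.4],
    [1.1, 0.18, 0.5],
    [1.1, 0.18, 0.5],
    [1.1, 0.18, 0.5],
    [1.1, 0.18, 0.5],
    [0.6, 0.04, 0.3],
    [0, 0, 0],
    [0, 0, 0],
    [0, 0, 0],
    [0, 0, 0],
  ],
  yaw=[0, 0, 0, 0, 0, 0, 0, 0, 0, 0],
)

```text
time: 25.57
eef_pos: [628.3, -240.2, 263.6]
eef_rot: [[0.006, 1.0, 0.001], [1.0, -0.006, -0.001], [-0.001, 0.001, -1.0]]
force: [0.8, -0.6, -3.4]
width: 0.348
```

send_rows(
  offset=[
    [0, 0, 0],
    [0, 0, 0],
  ],
  yaw=[0, 0],
)

```text
time: 25.73
eef_pos: [628.3, -239.6, 263.5]
eef_rot: [[0.005, 1.0, 0.0], [1.0, -0.005, -0.0], [-0.0, 0.0, -1.0]]
force: [-0.3, -0.2, -3.8]
width: 0.35
```

```bash
python3 - <<'E'
from tb import *
s=sense();c=grab('wrist','n_wrist');print(s['time'],s['eef_pos'])
c=grab('side','n_side');crop('n_side',170,20,310,160,4)
print(proj(c,[[628.3,-239.3,109]]))
E
```

```text
25.7333 [ 628.3481706  -239.59676234  263.48357752]
[[231.33645765 102.84822979]]
```

View pics/n_side_c170_20.png

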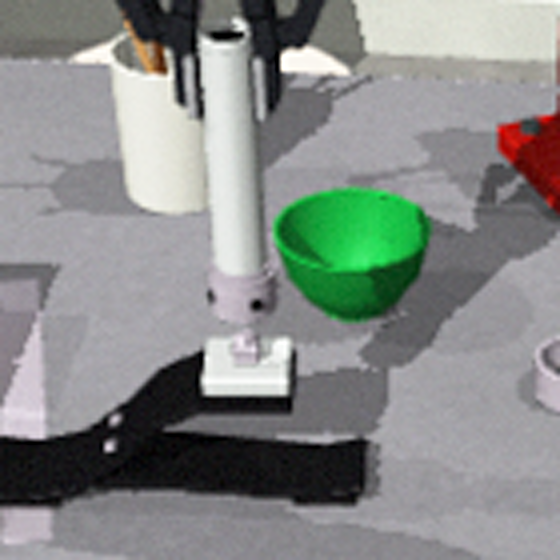

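send_rows(
  offset=[
    [0.15, 0, 0.4],
    [0, 0, 0.6],
    [0, 0, 0.6],
    [0, 0, 0.6],
    [0, 0, 0.4],
    [0, 0, 0.2],
    [0, 0, 0.1],
    [0, 0, 0],
    [0, 0, 0],
  ],
  yaw=[0, 0, 0, 0, 0, 0, 0, 0, 0],
)

```text
time: 26.58
eef_pos: [628.6, -237.4, 234.5]
eef_rot: [[0.004, 1.0, 0.0], [1.0, -0.004, -0.0], [-0.0, 0.0, -1.0]]
force: [0.1, 0.4, -3.2]
width: 0.35
```

send_rows(
  offset=[
    [0, 0, 0.2],
    [0, 0, 0.2],
    [0, 0, 0.1],
    [0, 0, 0.05],
    [0, 0, 0],
    [0, 0, 0],
    [0, 0, 0],
  ],
  yaw=[0, 0, 0, 0, 0, 0, 0],
)

```text
time: 27.17
eef_pos: [628.4, -237.4, 228.9]
eef_rot: [[0.004, 1.0, 0.0], [1.0, -0.004, -0.0], [-0.0, 0.0, -1.0]]
force: [-0.2, -0.2, -3.3]
width: 0.349
```

send_rows(
  offset=[
    [0, 0, 0.1],
    [0, 0, 0.05],
    [0, 0, 0],
    [0, 0, 0],
    [0, 0, 0],
  ],
  yaw=[0, 0, 0, 0, 0],
)

```text
time: 27.58
eef_pos: [628.7, -237.4, 228.1]
eef_rot: [[0.004, 1.0, 0.001], [1.0, -0.004, -0.001], [-0.001, 0.001, -1.0]]
force: [0.2, -0.1, 1.3]
width: 0.35
```

send_rows(
  offset=[
    [0, 0, 0],
    [0, 0, 0],
    [0, 0, 0],
    [0, 0, 0],
    [0, 0, 0],
  ],
  yaw=[0, 0, 0, 0, 0],
  fingers=0.75,
)

```text
time: 28.0
eef_pos: [628.4, -237.3, 227.2]
eef_rot: [[0.004, 1.0, 0.0], [1.0, -0.004, -0.0], [-0.0, 0.0, -1.0]]
force: [-0.4, -0.1, 0.1]
width: 0.751
```

send_rows(
  offset=[
    [0, 0, -1],
    [0, 0, -2],
    [0, 0, -2],
    [0, 0, -2],
    [0, 0, -2],
    [0, 0, -2],
    [0, 0, -1],
    [0, 0, 0],
    [0, 0, 0],
  ],
  yaw=[0, 0, 0, 0, 0, 0, 0, 0, 0],
)

```text
time: 28.75
eef_pos: [628.5, -237.3, 347.5]
eef_rot: [[0.004, 1.0, 0.001], [1.0, -0.004, -0.0], [-0.0, 0.001, -1.0]]
force: [0.4, -0.6, -1.2]
width: 0.747
```

```bash
python3 - <<'E'
from tb import *
s=sense();c=grab('wrist','o_wrist');print(s['time'],s['eef_pos'],s['force'])
tube(c,262,(628,-239))
# dish from m_wrist
c=load('m_wrist');W=cloud(c);m=(W[...,2]>17)&(np.hypot(W[...,0]-427,W[...,1]+358)<50)&(W[...,2]<35)
k,l,st,ce=cv2.connectedComponentsWithStats(m.astype(np.uint8));i=1+np.argmax(st[1:,4]);print(st[i],ce[i])
cn,_=cv2.findContours((l==i).astype(np.uint8),cv2.RETR_EXTERNAL,cv2.CHAIN_APPROX_NONE);pts=cn[0][:,0,:].astype(float)
print('dish',cv2.fitEllipse(world(c,pts[:,0],pts[:,1],z=26)[:,:2].astype(np.float32)))
plan([428,-366,330],70,10)
plan([428,-366,170],70,8,start=[428,-366,330],spsi=70)
E
```

```text
28.75 [ 628.47615326 -237.29598402  347.53076606] [ 0.38356126 -0.64386066 -1.19573272]
tube [260 203  41  40 788] [280.05964467 221.82614213] z 259.9136044976856
circle [ 628.74012587 -237.99199384] 0.3997662386222784
[124 205  44  41 493] [144.22920892 225.19269777]
dish ((430.8440246582031, -357.2016296386719), (56.47350311279297, 60.97374725341797), 125.12541198730469)
from [ 628.  -237.3  346.3] 89.78 tilt [-1.5e-03  2.0e-04 -1.0e+00]
{"offset": [[-1.29, -1.99, 0.16], [-1.36, -1.95, 0.16], [-1.43, -1.9, 0.16], [-1.5, -1.85, 0.16], [-1.56, -1.79, 0.17], [-1.62, -1.74, 0.16], [-1.68, -1.68, 0.17], [-1.74, -1.62, 0.16], [-1.8, -1.56, 0.17], [-1.86, -1.5, 0.16]] ,"yaw": [0.035, 0.035, 0.035, 0.035, 0.035, 0.035, 0.035, 0.035, 0.035, 0.035] }
end [ 428. -366.  330.] 69.73
from [ 428. -366.  330.] 70 tilt [-1.5e-03  2.0e-04 -1.0e+00]
{"offset": [[0.0, 0.0, 2.0], [0.0, 0.0, 2.0], [0.0, 0.0, 2.0], [0.0, 0.0, 2.0], [0.0, 0.0, 2.0], [0.0, 0.0, 2.0], [0.0, 0.0, 2.0], [0.0, 0.0, 2.0]] ,"yaw": [-0.0, -0.0, -0.0, -0.0, -0.0, -0.0, -0.0, -0.0] }
end [ 428. -366.  170.] 70.0
```

View pics/o_wrist.png

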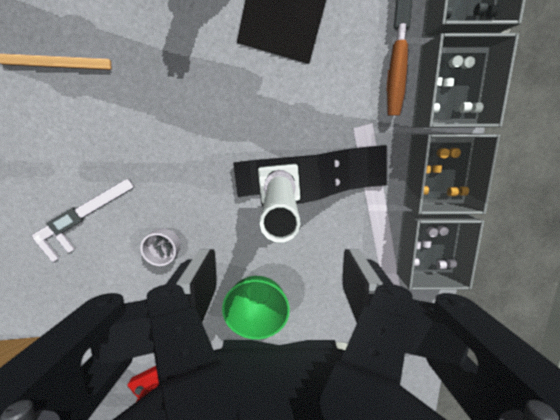

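send_rows(
  offset=[
    [-1.3, -2.0, 0.2],
    [-1.36, -1.95, 0.2],
    [-1.43, -1.9, 0.2],
    [-1.5, -1.85, 0.2],
    [-1.56, -1.8, 0.2],
    [-1.62, -1.74, 0.2],
    [-1.68, -1.68, 0.2],
    [-1.74, -1.62, 0.2],
    [-1.8, -1.56, 0.2],
    [-1.86, -1.5, 0.2],
  ],
  yaw=[0.035, 0.035, 0.035, 0.035, 0.035, 0.035, 0.035, 0.035, 0.035, 0.035],
  fingers=1,
)

```text
time: 29.63
eef_pos: [426.2, -366.3, 325.4]
eef_rot: [[0.348, 0.937, -0.003], [0.937, -0.348, 0.002], [0.001, -0.003, -1.0]]
force: [0.8, -0.0, -0.1]
width: 1.004
```

send_rows(
  offset=[
    [0, 0, 2],
    [0, 0, 2.2],
    [0, 0, 2.2],
    [0, 0, 2.2],
    [0, 0, 2.2],
    [0, 0, 2.2],
    [0, 0, 2],
    [0, 0, 0],
    [0, 0, 0],
    [0, 0, 0],
  ],
  yaw=[0, 0, 0, 0, 0, 0, 0, 0, 0, 0],
)

```text
time: 30.47
eef_pos: [428.4, -366.3, 177.7]
eef_rot: [[0.347, 0.938, 0.0], [0.938, -0.347, -0.0], [-0.0, 0.0, -1.0]]
force: [0.1, 0.6, 0.7]
width: 0.997
```

```bash
cat > di.py <<'E'
from tb import *
def dish(c,z0,near,wall=17):
    W=cloud(c);m=(W[...,2]>z0+wall)&(np.hypot(W[...,0]-near[0],W[...,1]-near[1])<38)&(W[...,2]<z0+33)
    k,l,st,ce=cv2.connectedComponentsWithStats(m.astype(np.uint8));i=1+np.argmax(st[1:,4]);print(st[i],ce[i])
    cn,_=cv2.findContours((l==i).astype(np.uint8),cv2.RETR_EXTERNAL,cv2.CHAIN_APPROX_NONE);pts=cn[0][:,0,:].astype(float)
    q=world(c,pts[:,0],pts[:,1],z=z0+26)[:,:2];f=least_squares(lambda a:np.hypot(q[:,0]-a[0],q[:,1]-a[1])-29,near,loss='soft_l1',f_scale=0.5);print('dish',cv2.fitEllipse(q.astype(np.float32)),'circ',f.x,np.abs(f.fun).mean())
    return f.x
E
python3 - <<'E'
from di import *
s=sense();c=grab('wrist','p_wrist');print(s['time'],s['eef_pos'],s['force'])
x=dish(c,0,(430,-358))
plan([x[0],x[1],30],70,8)
E
```

```text
30.4667 [ 428.42206293 -366.29084391  177.73648822] [0.13014935 0.64900562 0.72486738]
[248 164  60  59 717] [277.47419805 194.81729428]
dish ((428.970947265625, -358.3235778808594), (56.31489562988281, 57.31257629394531), 158.5031280517578) circ [ 428.96124052 -358.34826292] 0.6066145241316001
from [ 428.8 -366.6  178.4] 69.71 tilt [ 0.0014 -0.0012 -1.    ]
{"offset": [[0.1, -0.03, 1.85], [0.1, -0.03, 1.86], [0.1, -0.03, 1.85], [0.1, -0.04, 1.86], [0.1, -0.03, 1.85], [0.09, -0.04, 1.86], [0.1, -0.03, 1.85], [0.09, -0.04, 1.86]] ,"yaw": [-0.001, -0.001, -0.001, -0.001, -0.001, -0.001, -0.001, -0.001] }
end [ 428.9 -358.4   30. ] 70.17
```

View pics/p_wrist.png

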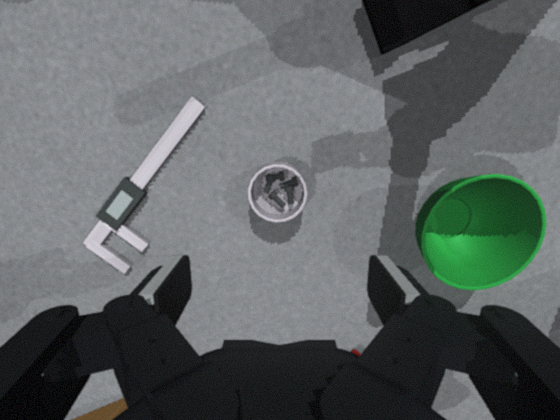

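send_rows(
  offset=[
    [0.1, -0.03, 2.0],
    [0.1, -0.03, 2.0],
    [0.1, -0.03, 2.0],
    [0.1, -0.03, 2.0],
    [0.1, -0.03, 2.0],
    [0.1, -0.03, 1.6],
    [0.1, -0.03, 1.2],
    [0.1, -0.03, 1.0],
    [0, 0, 0],
    [0, 0, 0],
  ],
  yaw=[0, 0, 0, 0, 0, 0, 0, 0, 0, 0],
)

```text
time: 31.35
eef_pos: [429.1, -358.1, 39.7]
eef_rot: [[0.346, 0.938, 0.001], [0.938, -0.346, -0.0], [-0.0, 0.001, -1.0]]
force: [-0.7, -0.0, -0.0]
width: 0.999
```

```bash
python3 - <<'E'
from di import *
s=sense();c=grab('wrist','q_wrist');print(s['time'],s['eef_pos'],s['force'])
x=dish(c,0,(429,-358.3))
E
```

```text
31.35 [ 429.11578489 -358.06359082   39.72285174] [-0.65090869 -0.01839567 -0.01863182]
[ 226  207  110  105 3011] [280.30554633 263.80504816]
dish ((429.0563659667969, -357.7836608886719), (56.55782699584961, 59.15737533569336), 160.85960388183594) circ [ 429.05923788 -357.77510863] 0.4674453639885903
```

View pics/q_wrist.png

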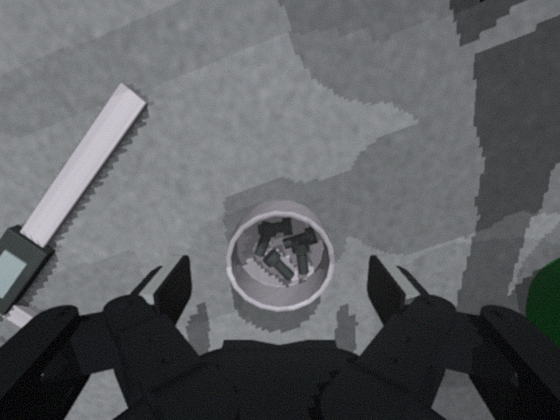

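Centred. Lower and grip.

send_rows(
  offset=[
    [0, 0, 0.6],
    [0, 0, 0.6],
    [0, 0, 0.5],
    [0, 0, 0.3],
    [0, 0, 0],
    [0, 0, 0],
  ],
  yaw=[0, 0, 0, 0, 0, 0],
)

```text
time: 31.9
eef_pos: [428.5, -357.7, 19.0]
eef_rot: [[0.347, 0.938, -0.0], [0.938, -0.347, 0.0], [0.0, -0.001, -1.0]]
force: [0.4, -0.2, -0.4]
width: 0.999
```

send_rows(
  offset=[
    [0, 0, 0],
    [0, 0, 0],
    [0, 0, 0],
    [0, 0, 0],
    [0, 0, 0],
    [0, 0, 0],
  ],
  yaw=[0, 0, 0, 0, 0, 0],
  fingers=0,
  newtons=40,
)

```text
time: 32.4
eef_pos: [429.1, -358.1, 19.9]
eef_rot: [[0.347, 0.938, 0.001], [0.938, -0.347, -0.001], [-0.0, 0.001, -1.0]]
force: [-0.2, 0.5, 4.3]
width: 0.648
```

send_rows(
  offset=[
    [0, 0, -0.5],
    [0, 0, -1.5],
    [0, 0, -2.5],
    [0, 0, -3.0],
    [0, 0, -3.0],
    [0, 0, -1.5],
    [0, 0, 0],
    [0, 0, 0],
  ],
  yaw=[0, 0, 0, 0, 0, 0, 0, 0],
)

```text
time: 33.07
eef_pos: [428.6, -358.0, 139.6]
eef_rot: [[0.347, 0.938, 0.001], [0.938, -0.347, -0.001], [-0.001, 0.001, -1.0]]
force: [0.3, 0.6, -2.0]
width: 0.654
```

```bash
python3 - <<'E'
from di import *
s=sense();print(s['time'],s['eef_pos'],s['force'],s['width'])
plan([500,-90,140],74.6,10)
E
```

```text
33.0667 [ 428.57597405 -357.9886902   139.58461799] [ 0.29888241  0.63675835 -2.02856795] 0.6543703800870134
from [ 428.6 -358.   139.6] 69.71 tilt [ 5.e-04 -9.e-04 -1.e+00]
{"offset": [[2.76, -0.26, -0.0], [2.76, -0.23, -0.0], [2.77, -0.21, -0.01], [2.77, -0.19, -0.0], [2.77, -0.16, -0.01], [2.77, -0.13, -0.0], [2.77, -0.11, -0.01], [2.77, -0.09, -0.0], [2.77, -0.06, -0.01], [2.78, -0.03, -0.0]] ,"yaw": [-0.009, -0.009, -0.009, -0.009, -0.009, -0.009, -0.009, -0.009, -0.009, -0.009] }
end [500.1 -90.  140. ] 74.86
```

send_rows(
  offset=[
    [2.7, -0.25, 0],
    [2.7, -0.23, 0],
    [2.7, -0.21, 0],
    [2.7, -0.19, 0],
    [2.7, -0.16, 0],
    [2.7, -0.13, 0],
    [2.7, -0.1, 0],
    [2.7, -0.1, 0],
    [2.7, -0.06, 0],
    [2.7, 0, 0],
  ],
  yaw=[-0.009, -0.009, -0.009, -0.009, -0.009, -0.009, -0.009, -0.009, -0.009, -0.009],
)

```text
time: 33.9
eef_pos: [496.7, -95.1, 137.1]
eef_rot: [[0.26, 0.965, -0.004], [0.966, -0.26, 0.001], [-0.0, -0.004, -1.0]]
force: [-0.2, -0.3, -0.8]
width: 0.653
```

send_rows(
  offset=[
    [0.4, 2, 0],
    [0.4, 2.5, 0],
    [0.4, 2.5, 0],
    [0.4, 2.5, 0],
    [0.4, 1.5, 0],
    [0, 0, 0],
    [0, 0, 0],
    [0, 0, 0],
    [0, 0, 0],
    [0, 0, 0],
  ],
  yaw=[0, 0, 0, 0, 0, 0, 0, 0, 0, 0],
)

```text
time: 34.73
eef_pos: [608.5, -106.0, 138.9]
eef_rot: [[0.261, 0.965, -0.001], [0.965, -0.261, -0.0], [-0.001, -0.001, -1.0]]
force: [-0.4, 0.1, -1.2]
width: 0.651
```

```bash
python3 - <<'E'
from di import *
s=sense();c=grab('wrist','r_wrist');print(s['time'],s['eef_pos'],s['force'])
W=cloud(c);p=c['p'];m=(p.max(2)<80)&(np.hypot(W[...,0]-632,W[...,1]+15)<90)&(W[...,2]<15)
k,l,st,ce=cv2.connectedComponentsWithStats(m.astype(np.uint8));i=1+np.argmax(st[1:,4]);print(st[i],ce[i])
cn,_=cv2.findContours((l==i).astype(np.uint8),cv2.RETR_EXTERNAL,cv2.CHAIN_APPROX_NONE);pts=cn[0][:,0,:].astype(float)
print('mat',cv2.minAreaRect(world(c,pts[:,0],pts[:,1],z=3)[:,:2].astype(np.float32)))
E
```

```text
34.7333 [ 608.51164072 -106.00084674  138.91618925] [-0.39646687  0.10163454 -1.15581054]
[  211    30   137   127 16262] [279.24271307  91.36114869]
mat ((632.3668212890625, -14.583324432373047), (99.22856903076172, 109.06352996826172), 74.80149841308594)
```

View pics/r_wrist.png

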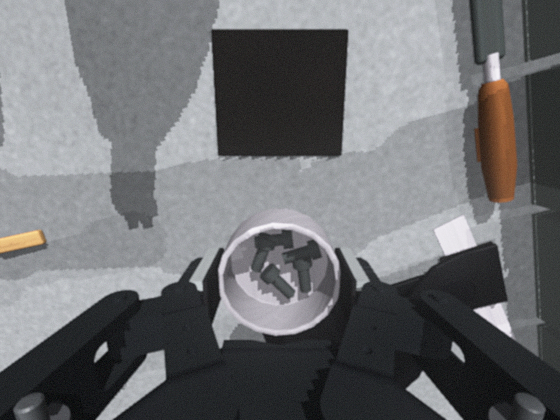

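```bash
python3 - <<'E'
from di import *
plan([632.4,-14.8,45],74.8,6)
E
```

```text
from [ 608.8 -106.   139.2] 74.87 tilt [-8.e-04 -5.e-04 -1.e+00]
{"offset": [[1.57, -0.02, 1.57], [1.57, -0.02, 1.57], [1.57, -0.02, 1.57], [1.57, -0.02, 1.57], [1.57, -0.01, 1.57], [1.57, -0.02, 1.57]] ,"yaw": [0.0, 0.0, 0.0, 0.0, 0.0, 0.0] }
end [632.4 -14.8  45. ] 74.87
```

send_rows(
  offset=[
    [1.6, -0.02, 1.5],
    [1.6, -0.02, 1.6],
    [1.6, -0.02, 1.6],
    [1.6, -0.02, 1.6],
    [1.6, -0.02, 1.6],
    [1.4, -0.02, 1.5],
    [0, 0, 0],
    [0, 0, 0],
    [0, 0, 0],
    [0, 0, 0],
  ],
  yaw=[0, 0, 0, 0, 0, 0, 0, 0, 0, 0],
)

```text
time: 35.62
eef_pos: [633.8, -16.8, 46.6]
eef_rot: [[0.263, 0.965, 0.002], [0.965, -0.263, -0.001], [-0.001, 0.002, -1.0]]
force: [0.2, -0.4, -1.4]
width: 0.649
```

send_rows(
  offset=[
    [0.1, -0.1, 0.6],
    [0, 0, 0.6],
    [0, 0, 0.5],
    [0, 0, 0.2],
    [0, 0, 0],
    [0, 0, 0],
    [0, 0, 0],
  ],
  yaw=[0, 0, 0, 0, 0, 0, 0],
)

```text
time: 36.2
eef_pos: [632.6, -13.6, 26.4]
eef_rot: [[0.261, 0.965, 0.0], [0.965, -0.261, -0.0], [0.0, 0.0, -1.0]]
force: [0.1, -0.4, -0.6]
width: 0.65
```

send_rows(
  offset=[
    [-0.1, 0, 0.1],
    [0, 0, 0.1],
    [0, 0, 0.1],
    [0, 0, 0.05],
    [0, 0, 0],
    [0, 0, 0],
  ],
  yaw=[0, 0, 0, 0, 0, 0],
)

```text
time: 36.7
eef_pos: [632.2, -14.7, 23.0]
eef_rot: [[0.261, 0.965, 0.0], [0.965, -0.261, -0.0], [-0.0, 0.0, -1.0]]
force: [-0.8, -0.6, 1.4]
width: 0.649
```

Contact. Release, rise, check everything.

send_rows(
  offset=[
    [0, 0, 0],
    [0, 0, 0],
    [0, 0, 0],
    [0, 0, 0],
    [0, 0, 0],
  ],
  yaw=[0, 0, 0, 0, 0],
  fingers=1,
)

```text
time: 37.12
eef_pos: [632.3, -14.5, 22.8]
eef_rot: [[0.261, 0.965, 0.0], [0.965, -0.261, -0.0], [0.0, 0.0, -1.0]]
force: [-0.9, 0.1, 0.8]
width: 0.994
```

send_rows(
  offset=[
    [0, 0, -1],
    [0, 0, -2],
    [0, 0, -3],
    [0, 0, -3],
    [0, 0, -3],
    [0, 0, -3],
    [0, 0, -2],
    [0, 0, 0],
    [0, 0, 0],
    [0, 0, 0],
  ],
  yaw=[0, 0, 0, 0, 0, 0, 0, 0, 0, 0],
)

```text
time: 37.95
eef_pos: [631.6, -14.7, 192.4]
eef_rot: [[0.261, 0.965, -0.001], [0.965, -0.261, -0.0], [-0.001, -0.001, -1.0]]
force: [-0.0, -0.7, 0.0]
width: 1.001
```

```bash
python3 - <<'E'
from di import *
s=sense();c=grab('wrist','s_wrist');print(s['time'],s['eef_pos'],s['force'])
dish(c,3,(632.4,-14.7))
W=cloud(c);p=c['p'];m=((p.max(2)<80)|(W[...,2]>12))&(np.hypot(W[...,0]-632,W[...,1]+15)<90)&(W[...,2]<40)
k,l,st,ce=cv2.connectedComponentsWithStats(m.astype(np.uint8));i=1+np.argmax(st[1:,4])
cn,_=cv2.findContours((l==i).astype(np.uint8),cv2.RETR_EXTERNAL,cv2.CHAIN_APPROX_NONE);pts=cn[0][:,0,:].astype(float)
print('mat',cv2.minAreaRect(world(c,pts[:,0],pts[:,1],z=3)[:,:2].astype(np.float32)))
grab('side','s_side');grab('top','s_top')
E
```

```text
37.95 [631.55741303 -14.72482201 192.39777176] [-0.00998271 -0.66651279  0.01773712]
[252 170  57  56 666] [280.43093093 199.63663664]
dish ((631.7766723632812, -14.625678062438965), (56.27589416503906, 57.58279800415039), 163.72523498535156) circ [631.77652659 -14.6042456 ] 0.5671714799347698
mat ((632.3922119140625, -13.816116333007812), (99.62334442138672, 109.28170013427734), 74.85184478759766)
```

View pics/s_wrist.png

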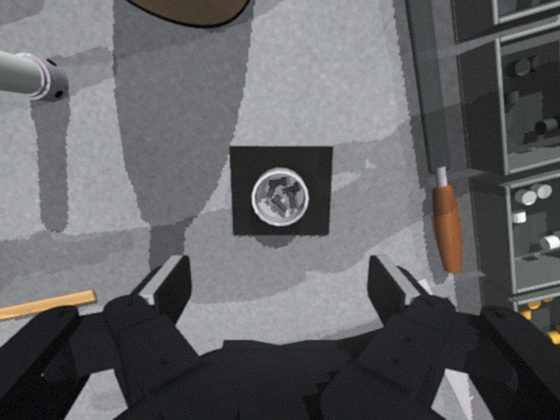

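View pics/s_side.png

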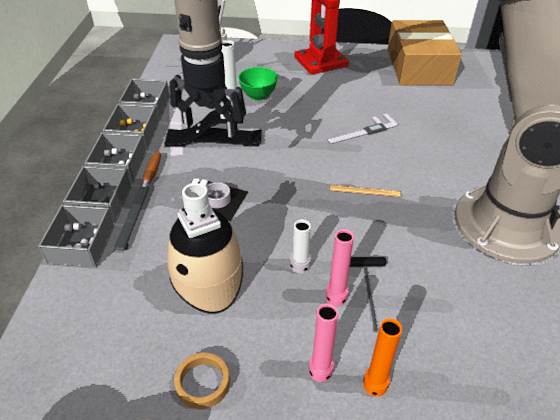

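```bash
python3 - <<'E'
from tb import *
from cl import clamp
from ps import socket
c=load('s_top')
for f,a in ((tube,(c,262,(628,-239))),(tube,(c,115,(436,156))),(clamp,(c,196,(608,221))),(socket,(c,))):
    try:f(*a)
    except Exception as e:print(e)
E
```

```text
tube [392 123  15  15 102] [398.93137255 129.68627451] z 259.66655877598237
circle [ 625.53266267 -240.17559044] 1.9105088384172912
tube [213 215  13  13  76] [218.78947368 221.13157895] z 112.91028544622296
circle [434.98875328 155.06755573] 1.1742820130035336
[177 126  24  18 177]
rect ((605.8927612304688, 215.0294952392578), (38.050941467285156, 49.718116760253906), 1.9013994932174683)
circle [605.46916846 218.04458575]
ear dir deg -100.30833743917326 14 30.73197925899792
block+plate [181 147  10   9  51] ((585.1204223632812, 230.40155029296875), (26.650739669799805, 12.489608764648438), 68.10205841064453)
plate [183 148   8   7  38] ((582.4908447265625, 226.3623809814453), (13.9697847366333, 15.99978256225586), 1.8283354043960571)
crown [590.09878625 218.38848019 212.88584927] 13
```

View pics/s_top.png

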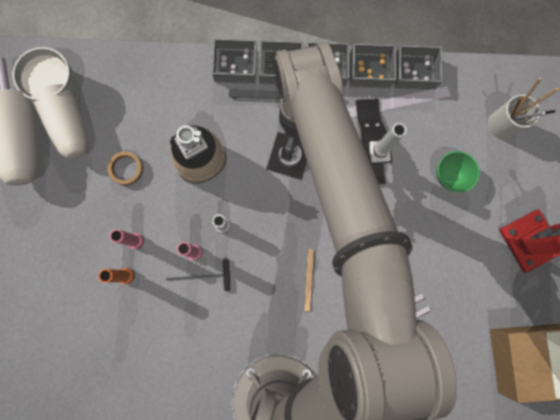

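All four placements are as asked: the short tube is unmoved at pixel (219,221), the long tube is upright on the foot with its top at (398,130), the clamp is on the socket at (188,134), and the dish is on the mat at (290,155). Handing in.

```bash
python3 - <<'E'
from bench import bot
print(bot.close_job())
E
```

```text
the job is handed in; nothing more can be done
None
```

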